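# Box up removed cell blocks for transport

### The job

Pack the removed battery cells for transport: lay every blue-and-white cell block from the bench in a pocket of its own in the yellow case, its cells pointing from front to back, lay the red cover board flat on the ledges over them, then lower the lid until it is fully shut and swing both black latches down flat against the front. The blocks crack easily, so grip them lightly, with no more than 60 N on each finger; do not force or slam the lid, and leave everything else on the bench where it is.

Things in the scene. Friction and masses are not known exactly. Their poses are not given: they have to be found in the camera images.
- case: yellow plastic transport case fixed to the bench, 132 mm (its x) by 330 mm (its y), open at the top, rim 70 mm above the bench, walls 5 to 6 mm thick. Origin: centre of its underside on the bench; -x is its front (towards the robot), z up. The lid is hinged along the back (+x) rim, the latches hang on the lid's front. Low black ribs on its floor part it into four pockets
- pocket1 (a point): centre of the floor of pocket 1 of the case (1 is at the case's +y end, 4 at its -y end), 6 mm above the bench; axes as the case. Pockets lie 72 mm apart along y; each is 98 mm (x) by 68 mm (y) between ledges and ribs. The ribs are 4 mm thick and reach 18 mm above the bench; the end walls stand 50 mm from the centres of pockets 1 and 4
- pocket2 (a point): centre of the floor of pocket 2 of the case (1 is at the case's +y end, 4 at its -y end), 6 mm above the bench; axes as the case. Pockets lie 72 mm apart along y; each is 98 mm (x) by 68 mm (y) between ledges and ribs. The ribs are 4 mm thick and reach 18 mm above the bench; the end walls stand 50 mm from the centres of pockets 1 and 4
- pocket3 (a point): centre of the floor of pocket 3 of the case (1 is at the case's +y end, 4 at its -y end), 6 mm above the bench; axes as the case. Pockets lie 72 mm apart along y; each is 98 mm (x) by 68 mm (y) between ledges and ribs. The ribs are 4 mm thick and reach 18 mm above the bench; the end walls stand 50 mm from the centres of pockets 1 and 4
- pocket4 (a point): centre of the floor of pocket 4 of the case (1 is at the case's +y end, 4 at its -y end), 6 mm above the bench; axes as the case. Pockets lie 72 mm apart along y; each is 98 mm (x) by 68 mm (y) between ledges and ribs. The ribs are 4 mm thick and reach 18 mm above the bench; the end walls stand 50 mm from the centres of pockets 1 and 4
- ledge (a point): centre of the seat for the cover board, 58 mm above the bench; axes as the case. The seat is two ledges, one along the inside of the front wall and one along the back wall, each 12 mm wide, 98 mm apart; the space above them is 122 mm (x) by 318 mm (y)
- block1: block of four blue round battery cells (2 x 2), lying, in white plastic end holders: 82 mm long (its x, along the cells), 46 x 46 mm across, about 0.3 kg. Origin at its centre, 23 mm above what it lies on; any of its four long sides may be down. Absent at some starts (None). The holders crack if squeezed hard: grip with no more than 60 N on each finger
- block2: block of four blue round battery cells (2 x 2), lying, in white plastic end holders: 82 mm long (its x, along the cells), 46 x 46 mm across, about 0.3 kg. Origin at its centre, 23 mm above what it lies on; any of its four long sides may be down. Absent at some starts (None). The holders crack if squeezed hard: grip with no more than 60 N on each finger
- block3: block of four blue round battery cells (2 x 2), lying, in white plastic end holders: 82 mm long (its x, along the cells), 46 x 46 mm across, about 0.3 kg. Origin at its centre, 23 mm above what it lies on; any of its four long sides may be down. Absent at some starts (None). The holders crack if squeezed hard: grip with no more than 60 N on each finger
- block4: block of four blue round battery cells (2 x 2), lying, in white plastic end holders: 82 mm long (its x, along the cells), 46 x 46 mm across, about 0.3 kg. Origin at its centre, 23 mm above what it lies on; any of its four long sides may be down. Absent at some starts (None). The holders crack if squeezed hard: grip with no more than 60 N on each finger
- board: red insulating cover board, 112 mm (its x) by 300 mm (its y), 6 mm thick, 0.3 kg, with a black grip bar on top at its middle: 16 mm wide (along x), 70 mm long (along y), rising to 24 mm above the underside. Origin: centre of the underside, z up. Lies flat on the bench. Either way round will do
- lid (a joint): angle of the lid, rad: 0 shut, 1.57 upright, up to 1.85. The hinge is stiff (about 0.45 N m of friction; the lid weighs 0.45 kg), and slightly damped, so the lid stays where it is left. It turns about the case's y axis through point lid_hinge
- lid_hinge (a point): middle of the lid's hinge line, at the case's back rim, 70 mm above the bench; axes turn with the lid (shut: as the case)
- lid_edge (a point): middle of the lid's outer top front edge; in the lid's own frame (shut: as the case's) it lies 132 mm in -x from the hinge and 28 mm up: the lid is a hollow dome 28 mm deep, outer size as the case
- latch_left (a joint): angle of the black latch at the case's +y side, rad: 0 swung down against the case front (fastened), 1.57 standing straight out from the front of the lid, up to 1.9. It turns about an axis along the case's y on the lid's front and stays where it is left (0.06 N m of friction)
- latch_right (a joint): the same for the latch at the case's -y side
- latch_left_pivot (a point): middle of the hinge pin of the left latch, 100 mm to the +y of the lid's middle, 7 mm in front of the lid's front face, 16 mm above the hinge line when shut (86 mm above the bench). The latch flap is 40 mm wide, 8 mm thick (outer face 6 mm from the pin axis) and reaches 48 mm from the pin
- latch_right_pivot (a point): middle of the hinge pin of the right latch, 100 mm to the -y of the lid's middle, 7 mm in front of the lid's front face, 16 mm above the hinge line when shut (86 mm above the bench). The latch flap is 40 mm wide, 8 mm thick (outer face 6 mm from the pin axis) and reaches 48 mm from the pin
- tape: orange roll of tape, 90 mm across, 30 mm high: a bystander, not part of the job. Origin at the underside
- meter: yellow multimeter, 150 x 75 x 34 mm, lying flat: a bystander, not part of the job. Origin at the underside
- driver: orange-handled screwdriver, lying: a bystander, not part of the job
- wrench: steel open-ended wrench, 200 mm, lying: a bystander, not part of the job
- cleaner: contact-cleaner can, 52 mm across, 160 mm tall, standing: a bystander, not part of the job. Origin at the underside
There are look-alikes about, which are no part of the job. Leave any pink or turquoise look-alike of the block2 alone.

How it is judged:
By the outcome, as a careful person would: the job done as asked, in the order asked, and still so for the second after the job is handed in, with the robot touching nothing.
Of block1, block2, block3, block4 only 2 to 4 are there at a start; the rules pass over those that are not, and their reading is None.
At some moment in a run one of block1, block2, block3, block4, board may be knocked a few centimetres aside while the robot is not near it.
Once in a run the grip may slacken for a moment while it holds something.
It also fails if it takes over 210 s, if anything falls off the work surface, if the arm or the gripper's body presses on something with over 40 N, if the wrist force passes 120 N, or if a joint passes its speed limit or range.

### The arm

A 6-joint arm with a two-finger parallel gripper is mounted at the origin on the work surface. World frame = base frame: x ahead of the robot, y to its left, z up, the work surface at z = 0. Lengths are in m, angles in rad, forces in N, time in s.
With the tool pointing down it reaches from about 0.325 to 0.85 m from the base axis. Payload 4.4 kg.
Tool frame: the origin (TCP) lies on the centre line of the jaws, within the pads' length; the fingertips stand 25 mm ahead of it and the grasp point (between the pads) lies 6 mm ahead of it (arm.tip_reach is the distance from the TCP to the fingertips, in m); z points along the fingers, y is the line along which they close (so a half turn about z gives the same grasp; the last joint's range is limited). The gripper opens to 94 mm and grips with 3 to 60 N. Pads are 16 mm wide; open, the fingers measure 119 mm over their backs; the gripper's body (75 mm by 177 mm) begins 78 mm behind the grasp point.
Start: joints at [1.141, 0.207, 1.542, -0, 1.393, -0.15], TCP at [0.159, 0.553, 0.23] pointing down, gripper open.
Joint ranges: [-2.73, 2.73], [-0.86, 2.22], [0.23, 2.46], [-1.11, 4.25], [0.08, 2.63], [-2.82, 2.82]. Speed limits (rad/s): [2.79, 2.79, 3.14, 3.14, 3.14, 3.14].

### API

Orientations are given as a rotation vector (axis times angle).
In Python, from bench import arm, cams, workorder gives the robot as it stands. The module is installed in compiled form; this text tells all that it offers.
- The arm moves only by the shell command python3 -m crank 'ROWS' [OPENING] [FORCE]. ROWS is JSON, a list of rows, each an object of numbers: "x", "y", "z": the shift along the world's x, y, z as a fraction of full scale; "rx", "ry", "rz": the turn, a rotation vector about the world's x, y, z as a fraction of full scale. In form: [{"x": .., "y": .., "z": .., "rx": .., "ry": .., "rz": ..}, ...]. A call has 1 to 12 rows; each row is the pose to reach, as a shift and turn from the pose commanded when the call began, turning the shorter way round; what a row does not reach only later rows make up. Full scale, the value 1, is 500 mm for a shift and 360 degrees for a turn. A row lasts 1/8 s, in which the tool goes at most 62.5 mm and 10.7 degrees, less where a joint would pass 70% of its speed; a pose out of reach is approached as far as the arm can. A call with a number of a shift or a turn outside -1 to 1 is refused whole. A call with a gripper value outside its range is refused whole. OPENING is the closure, from 0 (fully open) to 1 (shut), set as the call begins (- or left out, the last holds). The fingers move at their own pace and stop on an object; FORCE is the grip in N (left out, the last holds). Time passes only in rows, so rows that repeat a pose let the fingers close. It gives the time, the measured TCP pose, the force, the opening and the grip force at its end, in the units of the state.
- arm.get_obs(): the state, without advancing time (a new reading comes with each control period).
- cams.grab_frame(name): name is "scene" or "top"; returns the picture (400x640x3 uint8, red, green, blue); there is no depth.
- cams.calibration(name): a dict with "intrinsics" (3x3 intrinsics, pixels), "dist_coeffs" ([k1, k2, p1, p2, k3] as OpenCV has them; the pictures are not rectified), "cam_to_world" (4x4, takes a point from camera to world coordinates). Camera axes: x right, y up, looking along -z (the intrinsics and any distortion apply to the point x, -y, -z); pixel columns grow to the right and rows downward; lengths in m; the calibration is good to about 2 mm. A picture is of the moment at which its call begins. calibration takes no time and is no camera call.
- workorder.finish_job(): hands the job in; it is judged then, once.
The state is a dict: "time_s": time; "q": joint angles; "dq": joint speeds; "joint_torque": joint torques, N m; "tool_pos": TCP position; "tcp_rot": TCP orientation; "ft_force": force on the tool from outside, world axes, zero at the start; "torque": the same for the moment, N m; "opening": opening from 0.0 (shut) to 1.0 (fully open); "grasp_force": force on a finger pad.
Only numpy, scipy, OpenCV 4.12 (cv2) and the standard library are available. Lean on these libraries where they do the work, as an engineer would, in place of code of your own. Each camera call takes 0.05 s, during which the arm holds its last target. There are 200 camera calls.

## Working session

There is one attempt and no reset: what is moved stays moved. The work goes in short steps, Python scripts to look and compute and a shell command to move; the robot and the scene stay as the last step left them, time stands still between calls to the robot, and variables do not carry over. Pictures are saved under pics/ and viewed, at most 14 in all, crops included, and the job is handed in when it is done.

```bash
mkdir -p pics
cat > h.py <<'E'
import numpy as np, cv2
from bench import arm, cams, workorder
def cal(n):
    c=cams.calibration(n); return np.array(c["intrinsics"]),np.array(c["dist_coeffs"]),np.array(c["cam_to_world"])
def ray(n,uv):
    K,d,T=cal(n); p=cv2.undistortPoints(np.array(uv,float).reshape(-1,1,2),K,d)[:,0]
    v=np.c_[p[:,0],-p[:,1],-np.ones(len(p))]@T[:3,:3].T
    return T[:3,3],v
def onz(n,uv,z):
    o,v=ray(n,uv); return o+v*((z-o[2])/v[:,2])[:,None]
def proj(n,P):
    K,d,T=cal(n); P=np.array(P,float).reshape(-1,3); q=(P-T[:3,3])@T[:3,:3]
    q=q*[1,-1,-1]; return cv2.projectPoints(q,np.zeros(3),np.zeros(3),K,d)[0][:,0]
def snap(n,f=None):
    im=cv2.cvtColor(np.array(cams.grab_frame(n)),cv2.COLOR_RGB2BGR)
    if f: cv2.imwrite("pics/"+f,im)
    return im
E
python3 - <<'E'
from h import *
for n in("scene","top"):
    snap(n,n+"0.png"); K,d,T=cal(n); print(K.round(1),d,T.round(3))
o=arm.get_obs();print({k:np.round(v,3) for k,v in o.items()})
E
```

```text
[[468.5   0.  323.2]
 [  0.  468.5 198. ]
 [  0.    0.    1. ]] [-0.02739143  0.          0.          0.          0.        ] [[ 0.916 -0.276  0.292  0.884]
 [ 0.401  0.602 -0.691 -0.997]
 [ 0.015  0.75   0.662  1.052]
 [ 0.     0.     0.     1.   ]]
[[440.5   0.  316.8]
 [  0.  440.5 201.4]
 [  0.    0.    1. ]] [-0.03603859  0.          0.          0.          0.        ] [[-0.011  0.985 -0.169  0.275]
 [-1.    -0.011  0.002 -0.041]
 [-0.     0.169  0.986  1.287]
 [ 0.     0.     0.     1.   ]]
{'time_s': np.float64(0.1), 'q': array([ 1.141,  0.207,  1.543, -0.   ,  1.394, -0.15 ]), 'dq': array([-0.   , -0.002, -0.002, -0.   ,  0.   , -0.   ]), 'joint_torque': array([-0.0000e+00, -3.7186e+01, -2.8229e+01,  7.0000e-02,  3.1000e-02,
       -0.0000e+00]), 'tool_pos': array([0.159, 0.552, 0.229]), 'tcp_rot': array([-4.38e-01, -3.11e+00,  3.00e-03]), 'ft_force': array([ 0.167,  0.114, -0.23 ]), 'torque': array([-0.046, -0.008,  0.01 ]), 'grasp_force': np.float64(0.0), 'opening': np.float64(0.998)}
```

View pics/scene0.png

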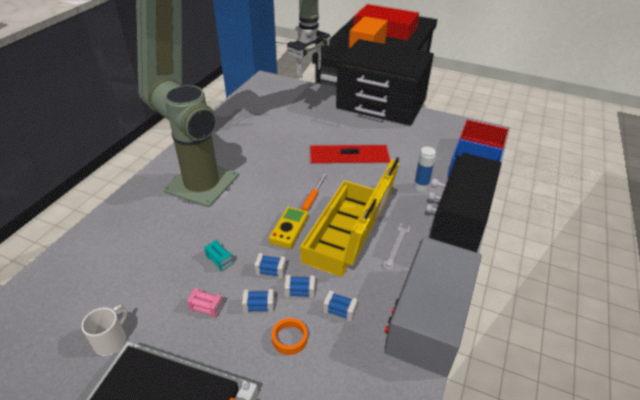

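View pics/top0.png

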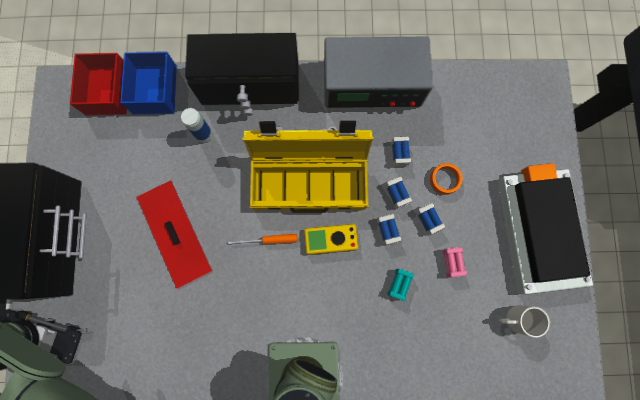

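```bash
cat >> h.py <<'E'
def blocks(n,im):
    hsv=cv2.cvtColor(im,cv2.COLOR_BGR2HSV); h,s,v=cv2.split(hsv)
    blue=((h>98)&(h<125)&(s>110)&(v>40)).astype(np.uint8)
    white=((s<45)&(v>(165 if n=="top" else 165))).astype(np.uint8)
    out=[]
    k,l,st,c=cv2.connectedComponentsWithStats(blue)
    for i in range(1,k):
        if not 60<st[i,4]<900: continue
        m=(l==i).astype(np.uint8); near=cv2.dilate(m,np.ones((13,13)))
        kk,ll,ss,cc=cv2.connectedComponentsWithStats(white*near)
        good=[j for j in range(1,kk) if ss[j,4]>12]
        if len(good)<2: continue
        good=sorted(good,key=lambda j:-ss[j,4])[:2]
        full=m|np.isin(ll,good).astype(np.uint8)
        pts=np.argwhere(full)[:,::-1].astype(np.int32)
        W=onz(n,cv2.convexHull(pts).reshape(-1,2),0.023)[:,:2].astype(np.float32)
        M=cv2.moments(W*1000); ctr=np.array([M['m10'],M['m01']])/M['m00']/1000
        ends=[]
        for j in good:
            e=cv2.convexHull(np.argwhere(ll==j)[:,::-1].astype(np.int32)).reshape(-1,2)
            w=onz(n,e,0.023)[:,:2].astype(np.float32); q=cv2.moments(w*1000); ends.append(np.array([q['m10'],q['m01']])/q['m00']/1000)
        d=ends[0]-ends[1]; a=np.degrees(np.arctan2(d[1],d[0]))%180
        r=cv2.minAreaRect(W*1000)
        out.append((c[i].round(0),ctr.round(4),round(a,1),(np.linalg.norm(d)*1000).round(),np.round(r[1]),round(r[2],1)))
    return out
E
python3 - <<'E'
from h import *
for n in("top","scene"):
    im=cv2.imread(f"pics/{n}0.png")
    for b in blocks(n,im): print(n,*b)
    c=im[115:225,225:385] if n=="top" else im[150:275,295:405]
    cv2.imwrite(f"pics/c_{n}.png",cv2.resize(c,None,fx=5 if n=="top" else 4.8,fy=5 if n=="top" else 4.8,interpolation=cv2.INTER_CUBIC)[:600,:800])
    hsv=cv2.cvtColor(im,cv2.COLOR_BGR2HSV);h,s,v=cv2.split(hsv)
    red=(((h<5)|(h>174))&(s>150)).astype(np.uint8);k,l,st,ce=cv2.connectedComponentsWithStats(red)
    for i in range(1,k):
        if st[i,4]>500:
            W=onz(n,cv2.convexHull(np.argwhere(l==i)[:,::-1].astype(np.int32)).reshape(-1,2),0.005)[:,:2].astype(np.float32)
            print("red",ce[i],cv2.minAreaRect(W*1000))
E
```

```text
top [401. 150.] [ 0.6468 -0.2955] 2.1 68.0 [78. 50.] 2.3
top [398. 192.] [ 0.5195 -0.2825] 21.4 67.0 [79. 51.] 21.8
top [430. 219.] [ 0.4391 -0.3725] 25.0 68.0 [80. 54.] 24.8
top [389. 229.] [ 0.4099 -0.2504] 14.0 68.0 [79. 49.] 14.0
red [97.00472973 83.48243243] ((879.7283935546875, 637.17236328125), (207.1908721923828, 176.37977600097656), 1.7896097898483276)
red [173.59870724 234.21869109] ((406.6393737792969, 378.93109130859375), (298.428955078125, 112.73009490966797), 26.080909729003906)
scene [269. 265.] [ 0.4033 -0.2465] 12.8 68.0 [81. 73.] 12.9
scene [299. 286.] [ 0.5144 -0.2786] 22.8 68.0 [80. 69.] 24.4
scene [257. 301.] [ 0.4335 -0.3686] 25.1 68.0 [81. 68.] 24.4
scene [339. 305.] [ 0.6387 -0.292 ] 1.7 67.0 [81. 67.] 2.5
red [392.26005133  20.11462789] ((117.89080810546875, 1717.635498046875), (446.9530334472656, 396.48248291015625), 89.89363098144531)
red [484.30902349 133.35475896] ((856.6925659179688, 733.311279296875), (166.94606018066406, 146.5030059814453), 0.0664764791727066)
red [348.9339172  153.67675159] ((409.2156982421875, 369.9801025390625), (295.453369140625, 109.2248764038086), 24.91441535949707)
```

View pics/c_top.png

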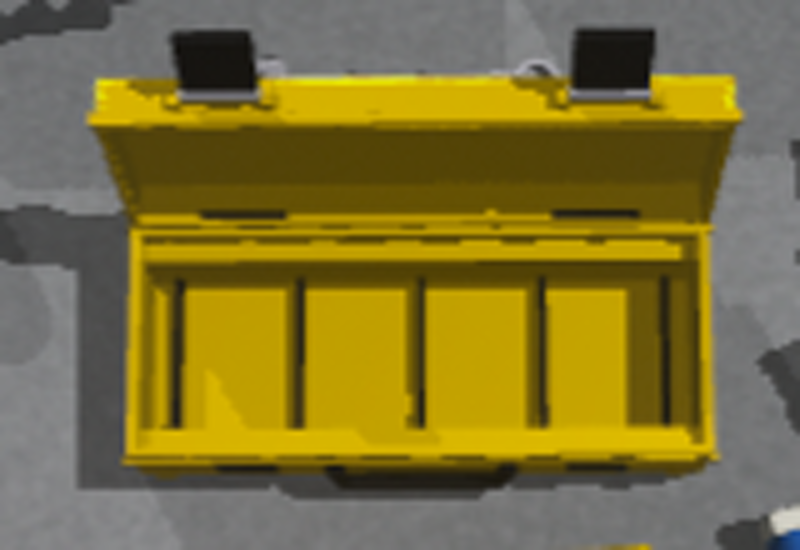

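View pics/c_scene.png

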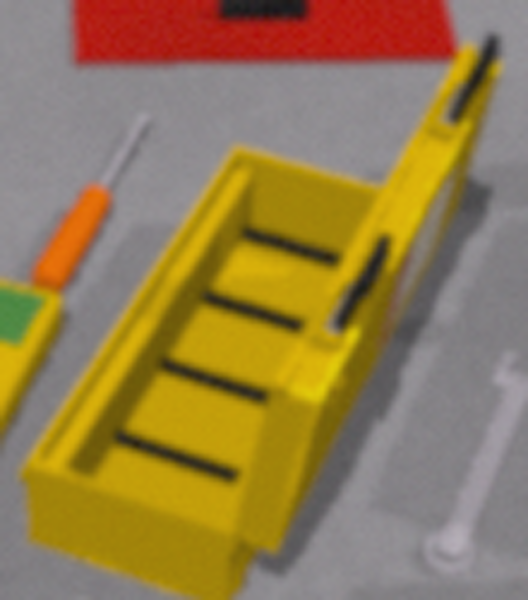

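Run:
```python
from h import *
f=lambda p,s,o:(np.array(p)+.5)/s-.5+o
t=f([(124,458),(718,457),(130,229),(712,229)],5,[225,115])
P=onz("top",t,.07);print(P.round(4),P.mean(0))
r=f([(178,280),(298,280),(418,280),(541,280),(663,280),(178,425),(298,425),(420,425),(542,425),(664,425)],5,[225,115])
R=onz("top",r,.018);print(R.round(4),R.mean(0))
l=f([(95,78),(738,78),(90,122),(742,122)],5,[225,115]);print(ray("top",l)[1].round(3))
s=f([(28,470),(238,150),(240,528)],4.8,[295,150]);print("scene rim",onz("scene",s,.07))
g=f([(118,437),(235,474),(162,365),(265,395),(204,296),(300,325),(244,233),(338,260)],4.8,[295,150]);G=onz("scene",g,.018);print(G,G.mean(0))
# board handle
for n in("top","scene"):
    im=cv2.imread(f"pics/{n}0.png");b=(170,230,0,0)
    x0,y0,x1,y1=(155,210,190,255) if n=="top" else (330,145,370,158)
    m=(im[y0:y1,x0:x1].max(2)<60).astype(np.uint8);k,L,st,ce=cv2.connectedComponentsWithStats(m);i=1+st[1:,4].argmax()
    pts=np.argwhere(L==i)[:,::-1]+[x0,y0]
    W=onz(n,cv2.convexHull(pts.astype(np.int32)).reshape(-1,2),.018)[:,:2].astype(np.float32);print(n,cv2.minAreaRect(W*1000))
# lid edge triangulate y: top corner rows at lid angle th
```

```text
[[ 0.4729  0.146   0.07  ]
 [ 0.4697 -0.1867  0.07  ]
 [ 0.6052  0.1446  0.07  ]
 [ 0.6014 -0.1873  0.07  ]] [ 0.53729633 -0.02083834  0.07      ]
[[ 0.5877  0.1236  0.018 ]
 [ 0.5869  0.0525  0.018 ]
 [ 0.5861 -0.0186  0.018 ]
 [ 0.5853 -0.0914  0.018 ]
 [ 0.5845 -0.1636  0.018 ]
 [ 0.5005  0.1226  0.018 ]
 [ 0.4997  0.0523  0.018 ]
 [ 0.4989 -0.0191  0.018 ]
 [ 0.4982 -0.0904  0.018 ]
 [ 0.4974 -0.1618  0.018 ]] [ 0.54253256 -0.01937992  0.018     ]
[[ 0.331  0.163 -0.958]
 [ 0.328 -0.129 -0.958]
 [ 0.311  0.165 -0.961]
 [ 0.308 -0.131 -0.962]]
scene rim [[ 0.47786164 -0.19348027  0.07      ]
 [ 0.48032752  0.13431312  0.07      ]
 [ 0.60826158 -0.18368404  0.07      ]]
[[ 0.49572019 -0.10219512  0.018     ]
 [ 0.57452806 -0.10088926  0.018     ]
 [ 0.49566768 -0.03166361  0.018     ]
 [ 0.56669054 -0.02931513  0.018     ]
 [ 0.49551642  0.04057251  0.018     ]
 [ 0.56435332  0.04100125  0.018     ]
 [ 0.49641858  0.11144161  0.018     ]
 [ 0.56548571  0.11229669  0.018     ]] [0.53179756 0.00515612 0.018     ]
top ((405.84478759765625, 378.13616943359375), (70.44585418701172, 18.293426513671875), 26.058218002319336)
scene ((410.1955871582031, 370.5497741699219), (57.44013214111328, 19.330446243286133), 24.855329513549805)
```

```bash
R='{"x":0.58,"y":-0.9,"z":0.1,"rz":0.083}'; python3 -m crank '[{"x":0.58,"y":-0.9,"z":0.1,"rz":0.083},{"x":0.58,"y":-0.9,"z":0.1,"rz":0.083},{"x":0.58,"y":-0.9,"z":0.1,"rz":0.083},{"x":0.58,"y":-0.9,"z":0.1,"rz":0.083},{"x":0.58,"y":-0.9,"z":0.1,"rz":0.083},{"x":0.58,"y":-0.9,"z":0.1,"rz":0.083},{"x":0.58,"y":-0.9,"z":0.1,"rz":0.083},{"x":0.58,"y":-0.9,"z":0.1,"rz":0.083},{"x":0.58,"y":-0.9,"z":0.1,"rz":0.083},{"x":0.58,"y":-0.9,"z":0.1,"rz":0.083},{"x":0.58,"y":-0.9,"z":0.1,"rz":0.083}]' 0.2 30
```

```text
invalid input at $[0]: expected keys x, y, z, rx, ry, rz
```

```bash
python3 -m crank '[{"x":0.58,"y":-0.9,"z":0.1,"rx":0,"ry":0,"rz":0.083},{"x":0.58,"y":-0.9,"z":0.1,"rx":0,"ry":0,"rz":0.083},{"x":0.58,"y":-0.9,"z":0.1,"rx":0,"ry":0,"rz":0.083},{"x":0.58,"y":-0.9,"z":0.1,"rx":0,"ry":0,"rz":0.083},{"x":0.58,"y":-0.9,"z":0.1,"rx":0,"ry":0,"rz":0.083},{"x":0.58,"y":-0.9,"z":0.1,"rx":0,"ry":0,"rz":0.083},{"x":0.58,"y":-0.9,"z":0.1,"rx":0,"ry":0,"rz":0.083},{"x":0.58,"y":-0.9,"z":0.1,"rx":0,"ry":0,"rz":0.083},{"x":0.58,"y":-0.9,"z":0.1,"rx":0,"ry":0,"rz":0.083},{"x":0.58,"y":-0.9,"z":0.1,"rx":0,"ry":0,"rz":0.083}]' 0.2 30
```

```text
time_s: 1.35
tool_pos: [0.45, 0.1001, 0.2803]
tcp_rot: [0.37, -3.12, 0.001]
ft_force: [-0.1, -0.4, -0.3]
opening: 0.8
grasp_force: 0.0
```

```bash
python3 -m crank '[{"x":-0.084,"y":-0.698,"z":-0.1,"rx":0,"ry":0,"rz":0},{"x":-0.084,"y":-0.698,"z":-0.1,"rx":0,"ry":0,"rz":0},{"x":-0.084,"y":-0.698,"z":-0.1,"rx":0,"ry":0,"rz":0},{"x":-0.084,"y":-0.698,"z":-0.1,"rx":0,"ry":0,"rz":0},{"x":-0.084,"y":-0.698,"z":-0.2,"rx":0,"ry":0,"rz":0},{"x":-0.084,"y":-0.698,"z":-0.34,"rx":0,"ry":0,"rz":0},{"x":-0.084,"y":-0.698,"z":-0.34,"rx":0,"ry":0,"rz":0},{"x":-0.084,"y":-0.698,"z":-0.34,"rx":0,"ry":0,"rz":0}]'
cat >> h.py <<'E'
def look(f):
    from scipy.spatial.transform import Rotation as Rt
    o=arm.get_obs();p=np.array(o["tool_pos"]);print(p.round(4))
    for n in("top","scene"):
        im=snap(n,f"{n}_{f}")
        for b in blocks(n,im): print(n,*b)
def crops(f,p,k=5):
    ims=[]
    for n in("top","scene"):
        im=cv2.imread(f"pics/{n}_{f}"); u,v=proj(n,p)[0].round().astype(int)
        u=np.clip(u,40,599);v=np.clip(v,45,354)
        ims.append(cv2.resize(im[v-45:v+45,u-40:u+40],None,fx=k,fy=k,interpolation=cv2.INTER_CUBIC))
    cv2.imwrite(f"pics/cr_{f}",cv2.hconcat(ims))
E
python3 -c "
from h import *
look('a.png');crops('a.png',[.41,-.25,.05])"
```

```text
time_s: 2.35
tool_pos: [0.4038, -0.2436, 0.1063]
tcp_rot: [0.376, -3.112, -0.013]
ft_force: [0.8, 0.3, 0.7]
opening: 0.794
grasp_force: 0.0
[ 0.4038 -0.2436  0.1063]
top [401. 150.] [ 0.6467 -0.2956] 3.5 67.0 [78. 50.] 2.5
scene [269. 266.] [ 0.4048 -0.2522] 13.2 68.0 [82. 64.] 13.4
scene [299. 286.] [ 0.5142 -0.2787] 22.9 68.0 [82. 69.] 24.4
scene [257. 301.] [ 0.4331 -0.3686] 23.8 68.0 [82. 68.] 24.4
scene [339. 305.] [ 0.6382 -0.2918] 1.5 67.0 [82. 68.] 1.7
```

View pics/cr_a.png

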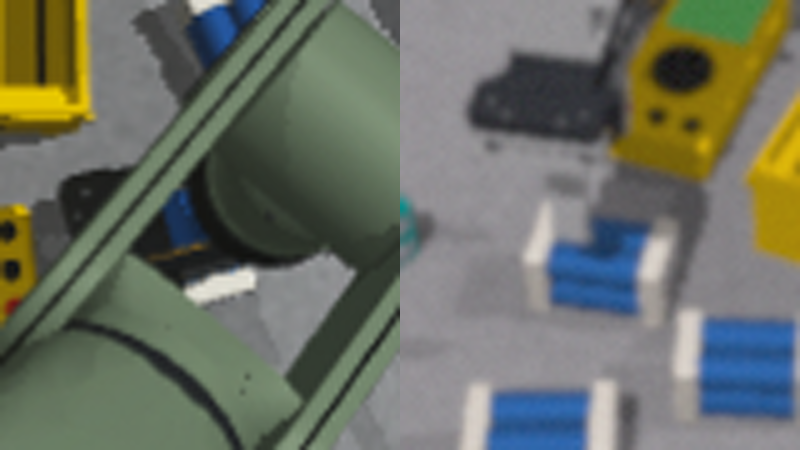

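Run:
```python
from h import *
p=arm.get_obs()["tool_pos"];print(p)
u=proj("scene",[.41,-.25,.05])[0].round()
for z in(-.025,0,.072,.1):
  for s in (-.045,0,.045): print(z,s,(proj("scene",[[p[0]-s*.24,p[1]+s*.97,p[2]+z]])[0]-u+[40,45])*5+[400,0])
```

```text
[ 0.40708447 -0.24517227  0.11066386]
-0.025 -0.045 [574.95968049 237.83312128]
-0.025 0 [596.08994428 177.12017273]
-0.025 0.045 [616.18179641 119.4109797 ]
0 -0.045 [571.77608911 206.86387873]
0 0 [593.26794878 146.15555786]
0 0.045 [613.68934596  88.4921336 ]
0.072 -0.045 [562.131836   112.85978794]
0.072 0 [584.73203224  52.30449948]
0.072 0.045 [606.16110403  -5.08869268]
0.1 -0.045 [558.17816394  74.24112401]
0.1 0 [581.2383327   13.80914728]
0.1 0.045 [603.08454424 -43.41614812]
```

```bash
python3 -m crank '[{"x":0,"y":0,"z":-0.06,"rx":0,"ry":0,"rz":0},{"x":0,"y":0,"z":-0.12,"rx":0,"ry":0,"rz":0},{"x":0,"y":0,"z":-0.138,"rx":0,"ry":0,"rz":0},{"x":0,"y":0,"z":-0.138,"rx":0,"ry":0,"rz":0},{"x":0,"y":0,"z":-0.138,"rx":0,"ry":0,"rz":0}]'
python3 -m crank '[{"x":0,"y":0,"z":0,"rx":0,"ry":0,"rz":0},{"x":0,"y":0,"z":0,"rx":0,"ry":0,"rz":0},{"x":0,"y":0,"z":0,"rx":0,"ry":0,"rz":0},{"x":0,"y":0,"z":0,"rx":0,"ry":0,"rz":0},{"x":0,"y":0,"z":0,"rx":0,"ry":0,"rz":0}]' 0.9 30
```

```text
time_s: 3.08
tool_pos: [0.4082, -0.2471, 0.0432]
tcp_rot: [-0.379, 3.116, -0.004]
ft_force: [-0.1, 0.3, -0.4]
opening: 0.801
grasp_force: 0.0
time_s: 3.7
tool_pos: [0.4072, -0.2471, 0.0418]
tcp_rot: [-0.379, 3.118, -0.002]
ft_force: [-0.9, -2.7, 0.9]
opening: 0.49
grasp_force: 30.0
```

```bash
python3 -m crank '[{"x":0,"y":0,"z":0.1,"rx":0,"ry":0,"rz":0},{"x":0,"y":0,"z":0.2,"rx":0,"ry":0,"rz":0},{"x":0,"y":0,"z":0.3,"rx":0,"ry":0,"rz":0},{"x":0.09,"y":0.08,"z":0.3,"rx":0,"ry":0,"rz":-0.013},{"x":0.18,"y":0.16,"z":0.3,"rx":0,"ry":0,"rz":-0.026},{"x":0.262,"y":0.24,"z":0.3,"rx":0,"ry":0,"rz":-0.039},{"x":0.262,"y":0.24,"z":0.3,"rx":0,"ry":0,"rz":-0.039},{"x":0.262,"y":0.24,"z":0.3,"rx":0,"ry":0,"rz":-0.039},{"x":0.262,"y":0.24,"z":0.3,"rx":0,"ry":0,"rz":-0.039}]'
python3 -c "
from h import *
look('b.png');crops('b.png',[.54,-.1,.1])"
```

```text
time_s: 4.82
tool_pos: [0.5365, -0.1271, 0.1907]
tcp_rot: [-0.007, -3.14, -0.001]
ft_force: [-0.7, -0.2, -3.4]
opening: 0.486
grasp_force: 30.0
[ 0.5365 -0.1271  0.1907]
top [401. 150.] [ 0.646  -0.2965] 2.0 67.0 [50. 77.] 89.5
top [398. 192.] [ 0.5199 -0.2823] 22.8 68.0 [81. 52.] 21.5
top [430. 219.] [ 0.4396 -0.3724] 25.3 68.0 [81. 54.] 24.9
scene [299. 286.] [ 0.514  -0.2789] 24.0 68.0 [82. 69.] 24.4
scene [257. 301.] [ 0.4331 -0.3686] 24.0 68.0 [82. 68.] 24.4
scene [339. 305.] [ 0.6381 -0.2918] 0.6 68.0 [82. 68.] 1.7
```

View pics/cr_b.png

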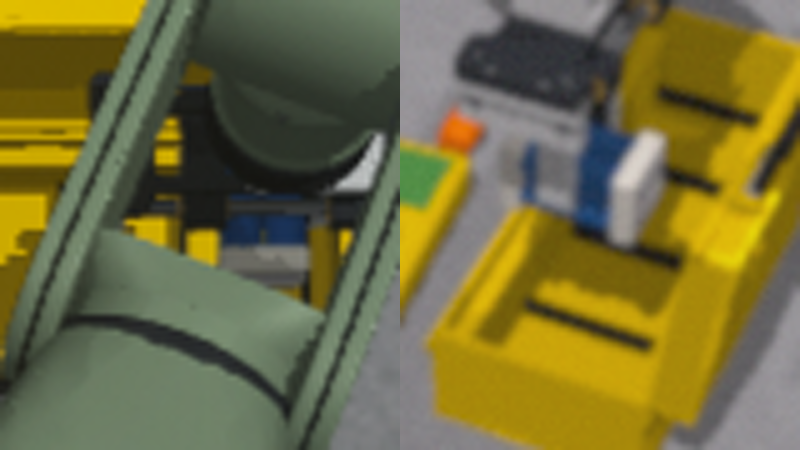

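Run:
```python
from h import *
p=arm.get_obs()["tool_pos"];print(p)
u=proj("scene",[.54,-.1,.1])[0].round().astype(int)
uv=((np.array([[640-400,188]])+.5)/5-.5)+u-[40,45]
print(onz("scene",uv,p[2]-.0185))
u=proj("top",[.54,-.1,.1])[0].round().astype(int)
uv=((np.array([[265,243],[265,285],[222,260],[308,260]])+.5)/5-.5)+u-[40,45]
print(onz("top",uv,p[2]+.0045))
```

```text
[ 0.5368661  -0.12731937  0.1912499 ]
[[ 0.57374208 -0.13152971  0.1727499 ]]
[[ 0.51122165 -0.12631501  0.1957499 ]
 [ 0.48953973 -0.12579705  0.1957499 ]
 [ 0.50266626 -0.10434194  0.1957499 ]
 [ 0.50219084 -0.14787417  0.1957499 ]]
```

```bash
python3 -m crank '[{"x":0.012,"y":0,"z":-0.08,"rx":0,"ry":0,"rz":0},{"x":0.012,"y":0,"z":-0.16,"rx":0,"ry":0,"rz":0},{"x":0.012,"y":0,"z":-0.22,"rx":0,"ry":0,"rz":0},{"x":0.012,"y":0,"z":-0.25,"rx":0,"ry":0,"rz":0},{"x":0.012,"y":0,"z":-0.27,"rx":0,"ry":0,"rz":0},{"x":0.012,"y":0,"z":-0.282,"rx":0,"ry":0,"rz":0},{"x":0.012,"y":0,"z":-0.286,"rx":0,"ry":0,"rz":0},{"x":0.012,"y":0,"z":-0.286,"rx":0,"ry":0,"rz":0}]'
```

```text
time_s: 5.92
tool_pos: [0.5443, -0.1266, 0.0491]
tcp_rot: [0.005, 3.14, -0.001]
ft_force: [-0.8, -0.2, -3.0]
opening: 0.486
grasp_force: 30.0
```

```bash
python3 -m crank '[{"x":0,"y":0,"z":-0.002,"rx":0,"ry":0,"rz":0},{"x":0,"y":0,"z":-0.002,"rx":0,"ry":0,"rz":0},{"x":0,"y":0,"z":-0.002,"rx":0,"ry":0,"rz":0},{"x":0,"y":0,"z":0.03,"rx":0,"ry":0,"rz":0},{"x":0,"y":0,"z":0.1,"rx":0,"ry":0,"rz":0},{"x":0,"y":0,"z":0.2,"rx":0,"ry":0,"rz":0},{"x":0,"y":0,"z":0.26,"rx":0,"ry":0,"rz":0},{"x":-0.03,"y":-0.1,"z":0.26,"rx":0,"ry":0,"rz":0.02},{"x":-0.06,"y":-0.2,"z":0.26,"rx":0,"ry":0,"rz":0.04},{"x":-0.06,"y":-0.304,"z":0.22,"rx":0,"ry":0,"rz":0.066},{"x":-0.06,"y":-0.304,"z":0.14,"rx":0,"ry":0,"rz":0.066},{"x":-0.06,"y":-0.304,"z":0.14,"rx":0,"ry":0,"rz":0.066}]' 0.38
python3 -c "
from h import *
look('c.png')"
```

```text
time_s: 7.42
tool_pos: [0.5113, -0.2773, 0.116]
tcp_rot: [0.639, -3.071, -0.008]
ft_force: [-0.4, 1.3, 0.2]
opening: 0.621
grasp_force: 0.0
[ 0.5113 -0.2773  0.116 ]
scene [271.  33.] [-0.4089  1.2947] 119.0 551.0 [  79. 1010.] 28.5
scene [299. 287.] [ 0.5133 -0.2817] 17.3 68.0 [83. 67.] 16.9
scene [257. 301.] [ 0.4331 -0.3686] 22.8 68.0 [82. 68.] 24.4
scene [339. 305.] [ 0.6381 -0.2918] 0.7 68.0 [82. 68.] 1.7
```

```bash
python3 -m crank '[{"x":0,"y":0,"z":0,"rx":0,"ry":0,"rz":0},{"x":0,"y":0,"z":-0.05,"rx":0,"ry":0,"rz":0},{"x":0,"y":0,"z":-0.12,"rx":0,"ry":0,"rz":0},{"x":0,"y":0,"z":-0.153,"rx":0,"ry":0,"rz":0},{"x":0,"y":0,"z":-0.153,"rx":0,"ry":0,"rz":0},{"x":0,"y":0,"z":-0.153,"rx":0,"ry":0,"rz":0}]' 0.2
python3 -m crank '[{"x":0,"y":0,"z":0,"rx":0,"ry":0,"rz":0},{"x":0,"y":0,"z":0,"rx":0,"ry":0,"rz":0},{"x":0,"y":0,"z":0,"rx":0,"ry":0,"rz":0},{"x":0,"y":0,"z":0,"rx":0,"ry":0,"rz":0},{"x":0,"y":0,"z":0,"rx":0,"ry":0,"rz":0}]' 0.9 30
```

```text
time_s: 8.28
tool_pos: [0.515, -0.279, 0.0436]
tcp_rot: [-0.642, 3.073, -0.003]
ft_force: [-0.2, 0.0, 0.0]
opening: 0.804
grasp_force: 0.0
time_s: 8.9
tool_pos: [0.5147, -0.2794, 0.0427]
tcp_rot: [-0.641, 3.074, -0.004]
ft_force: [1.8, -1.6, 2.2]
opening: 0.488
grasp_force: 29.9
```

```bash
python3 -m crank '[{"x":0,"y":0,"z":0.1,"rx":0,"ry":0,"rz":0},{"x":0,"y":0,"z":0.2,"rx":0,"ry":0,"rz":0},{"x":0,"y":0,"z":0.3,"rx":0,"ry":0,"rz":0},{"x":0.02,"y":0.1,"z":0.3,"rx":0,"ry":0,"rz":-0.02},{"x":0.04,"y":0.2,"z":0.3,"rx":0,"ry":0,"rz":-0.04},{"x":0.056,"y":0.3,"z":0.3,"rx":0,"ry":0,"rz":-0.067},{"x":0.056,"y":0.4,"z":0.3,"rx":0,"ry":0,"rz":-0.067},{"x":0.056,"y":0.446,"z":0.3,"rx":0,"ry":0,"rz":-0.067},{"x":0.056,"y":0.446,"z":0.3,"rx":0,"ry":0,"rz":-0.067},{"x":0.056,"y":0.446,"z":0.3,"rx":0,"ry":0,"rz":-0.067},{"x":0.056,"y":0.446,"z":0.3,"rx":0,"ry":0,"rz":-0.067}]'
python3 -c "
from h import *
look('d.png');crops('d.png',[.54,-.1,.1])"
```

```text
time_s: 10.28
tool_pos: [0.5415, -0.0564, 0.1915]
tcp_rot: [-0.018, -3.141, -0.0]
ft_force: [-0.4, -0.1, -2.9]
opening: 0.49
grasp_force: 29.9
[ 0.5415 -0.0564  0.1915]
top [401. 150.] [ 0.6467 -0.2956] 3.5 67.0 [78. 50.] 2.5
top [430. 219.] [ 0.4396 -0.3724] 25.3 68.0 [81. 54.] 24.9
scene [330. 247.] [ 0.537  -0.1128] 0.2 68.0 [51. 78.] 89.6
scene [257. 301.] [ 0.4332 -0.3686] 24.2 68.0 [82. 68.] 24.4
scene [339. 305.] [ 0.6382 -0.2918] 1.5 68.0 [82. 68.] 1.7
```

View pics/cr_d.png

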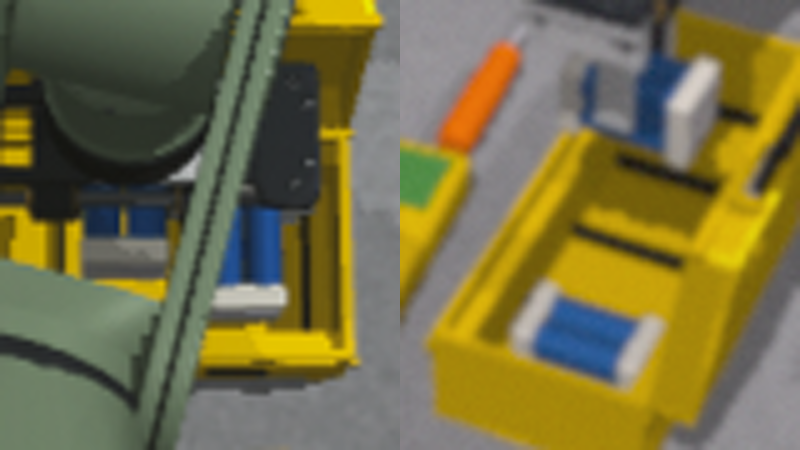

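```bash
python3 - <<'E'
from h import *
u=proj("scene",[.54,-.1,.1])[0].round().astype(int)
uv=((np.array([[692-400,112]])+.5)/5-.5)+u-[40,45]
print(onz("scene",uv,.173))
E
python3 -m crank '[{"x":0,"y":0,"z":-0.08,"rx":0,"ry":0,"rz":0},{"x":0,"y":0,"z":-0.16,"rx":0,"ry":0,"rz":0},{"x":0,"y":0,"z":-0.22,"rx":0,"ry":0,"rz":0},{"x":0,"y":0,"z":-0.25,"rx":0,"ry":0,"rz":0}]'
```

```text
[[ 0.57736845 -0.06237198  0.173     ]]
time_s: 10.88
tool_pos: [0.5405, -0.0557, 0.065]
tcp_rot: [-0.017, -3.138, -0.001]
ft_force: [0.6, 0.6, -2.9]
opening: 0.488
grasp_force: 29.9
```

```bash
python3 -m crank '[{"x":0.008,"y":0,"z":-0.01,"rx":0,"ry":0,"rz":0},{"x":0.008,"y":0,"z":-0.02,"rx":0,"ry":0,"rz":0},{"x":0.008,"y":0,"z":-0.03,"rx":0,"ry":0,"rz":0},{"x":0.008,"y":0,"z":-0.038,"rx":0,"ry":0,"rz":0},{"x":0.008,"y":0,"z":-0.038,"rx":0,"ry":0,"rz":0},{"x":0.008,"y":0,"z":-0.038,"rx":0,"ry":0,"rz":0}]'
```

```text
time_s: 11.62
tool_pos: [0.5462, -0.0555, 0.0486]
tcp_rot: [0.015, 3.141, -0.001]
ft_force: [-4.6, 0.1, 2.6]
opening: 0.489
grasp_force: 29.9
```

```bash
python3 -m crank '[{"x":0,"y":0,"z":0,"rx":0,"ry":0,"rz":0},{"x":0,"y":0,"z":0,"rx":0,"ry":0,"rz":0},{"x":0,"y":0,"z":0,"rx":0,"ry":0,"rz":0},{"x":0,"y":0,"z":0.03,"rx":0,"ry":0,"rz":0},{"x":0,"y":0,"z":0.1,"rx":0,"ry":0,"rz":0},{"x":0,"y":0,"z":0.2,"rx":0,"ry":0,"rz":0},{"x":0,"y":0,"z":0.26,"rx":0,"ry":0,"rz":0},{"x":-0.04,"y":-0.11,"z":0.26,"rx":0,"ry":0,"rz":0.02},{"x":-0.08,"y":-0.22,"z":0.26,"rx":0,"ry":0,"rz":0.04},{"x":-0.12,"y":-0.33,"z":0.26,"rx":0,"ry":0,"rz":0.06},{"x":-0.16,"y":-0.44,"z":0.26,"rx":0,"ry":0,"rz":0.07},{"x":-0.226,"y":-0.55,"z":0.26,"rx":0,"ry":0,"rz":0.07}]' 0.38
python3 -m crank '[{"x":0,"y":-0.076,"z":0,"rx":0,"ry":0,"rz":0},{"x":0,"y":-0.076,"z":-0.1,"rx":0,"ry":0,"rz":0},{"x":0,"y":-0.076,"z":-0.12,"rx":0,"ry":0,"rz":0},{"x":0,"y":-0.076,"z":-0.12,"rx":0,"ry":0,"rz":0}]' 0.2
python3 -c "
from h import *
look('e.png')"
```

```text
time_s: 13.12
tool_pos: [0.4336, -0.3311, 0.1795]
tcp_rot: [-0.672, 3.067, -0.004]
ft_force: [-0.1, -0.0, 0.2]
opening: 0.62
grasp_force: 0.0
time_s: 13.62
tool_pos: [0.4388, -0.3613, 0.1178]
tcp_rot: [0.652, -3.063, 0.007]
ft_force: [0.1, -0.5, 0.8]
opening: 0.8
grasp_force: 0.0
[ 0.4388 -0.3613  0.1178]
top [401. 150.] [ 0.6467 -0.2956] 3.5 67.0 [78. 50.] 2.5
top [317. 181.] [ 0.5525 -0.0524] 178.1 68.0 [35. 75.] 89.4
top [325. 181.] [ 0.5518 -0.0589] 179.2 68.0 [35. 75.] 89.4
top [346. 182.] [ 0.5511 -0.1279] 1.7 66.0 [76. 42.] 1.0
scene [335. 240.] [ 0.5375 -0.085 ] 0.3 68.0 [ 78. 116.] 0.4
scene [257. 302.] [ 0.433  -0.3711] 19.0 68.0 [82. 68.] 24.4
scene [339. 305.] [ 0.6381 -0.2918] 1.0 68.0 [82. 68.] 1.7
```

```bash
python3 -m crank '[{"x":0,"y":0,"z":0,"rx":0,"ry":0,"rz":0},{"x":0,"y":0,"z":-0.05,"rx":0,"ry":0,"rz":0},{"x":0,"y":0,"z":-0.12,"rx":0,"ry":0,"rz":0},{"x":0,"y":0,"z":-0.152,"rx":0,"ry":0,"rz":0},{"x":0,"y":0,"z":-0.152,"rx":0,"ry":0,"rz":0},{"x":0,"y":0,"z":-0.152,"rx":0,"ry":0,"rz":0}]' 0.2
python3 -m crank '[{"x":0,"y":0,"z":0,"rx":0,"ry":0,"rz":0},{"x":0,"y":0,"z":0,"rx":0,"ry":0,"rz":0},{"x":0,"y":0,"z":0,"rx":0,"ry":0,"rz":0},{"x":0,"y":0,"z":0,"rx":0,"ry":0,"rz":0},{"x":0,"y":0,"z":0,"rx":0,"ry":0,"rz":0}]' 0.9 30
```

```text
time_s: 14.48
tool_pos: [0.4399, -0.3629, 0.0433]
tcp_rot: [0.652, -3.065, 0.013]
ft_force: [0.3, 0.2, 0.3]
opening: 0.806
grasp_force: 0.0
time_s: 15.1
tool_pos: [0.44, -0.3636, 0.043]
tcp_rot: [0.652, -3.065, 0.014]
ft_force: [1.7, -4.1, 4.0]
opening: 0.485
grasp_force: 29.9
```

```bash
python3 -m crank '[{"x":0,"y":0,"z":0.1,"rx":0,"ry":0,"rz":0},{"x":0,"y":0,"z":0.2,"rx":0,"ry":0,"rz":0},{"x":0,"y":0,"z":0.3,"rx":0,"ry":0,"rz":0},{"x":0.04,"y":0.11,"z":0.3,"rx":0,"ry":0,"rz":-0.02},{"x":0.08,"y":0.22,"z":0.3,"rx":0,"ry":0,"rz":-0.04},{"x":0.12,"y":0.33,"z":0.3,"rx":0,"ry":0,"rz":-0.06},{"x":0.16,"y":0.44,"z":0.3,"rx":0,"ry":0,"rz":-0.068},{"x":0.2,"y":0.55,"z":0.3,"rx":0,"ry":0,"rz":-0.068},{"x":0.218,"y":0.66,"z":0.3,"rx":0,"ry":0,"rz":-0.068},{"x":0.218,"y":0.758,"z":0.3,"rx":0,"ry":0,"rz":-0.068},{"x":0.218,"y":0.758,"z":0.3,"rx":0,"ry":0,"rz":-0.068},{"x":0.218,"y":0.758,"z":0.3,"rx":0,"ry":0,"rz":-0.068}]'
python3 -m crank '[{"x":0,"y":0,"z":0,"rx":0,"ry":0,"rz":0},{"x":0,"y":0,"z":0,"rx":0,"ry":0,"rz":0}]'
python3 -c "
from h import *
look('f.png');crops('f.png',[.54,-.05,.1])"
```

```text
time_s: 16.6
tool_pos: [0.5463, 0.0172, 0.1901]
tcp_rot: [-0.012, -3.126, 0.005]
ft_force: [-0.4, -0.4, -3.8]
opening: 0.487
grasp_force: 29.9
time_s: 16.85
tool_pos: [0.5478, 0.0158, 0.1916]
tcp_rot: [-0.016, -3.13, 0.006]
ft_force: [-0.4, 0.5, -2.8]
opening: 0.489
grasp_force: 29.9
[0.5478 0.0158 0.1916]
top [401. 150.] [ 0.6467 -0.2956] 3.5 67.0 [78. 50.] 2.5
top [345. 182.] [ 0.5511 -0.1279] 1.7 66.0 [76. 42.] 1.0
scene [335. 240.] [ 0.5373 -0.0847] 0.6 68.0 [ 78. 116.] 0.4
scene [339. 305.] [ 0.6385 -0.2918] 1.3 67.0 [81. 68.] 1.7
```

View pics/cr_f.png

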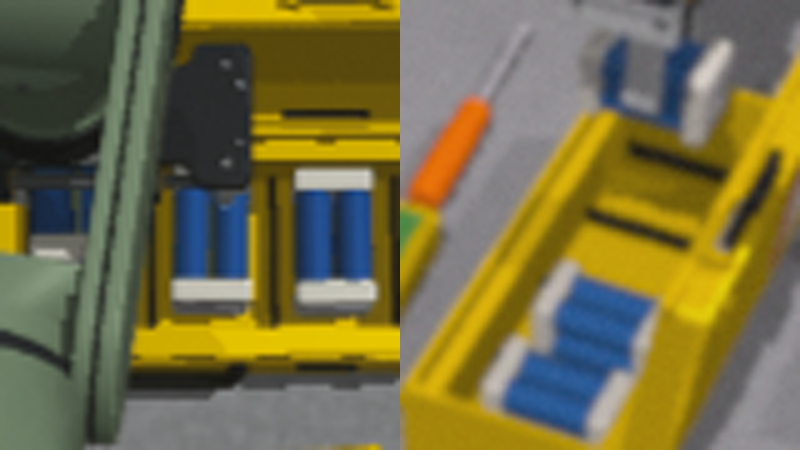

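```bash
python3 - <<'E'
from h import *
u=proj("scene",[.54,-.05,.1])[0].round().astype(int)
uv=((np.array([[708-400,92]])+.5)/5-.5)+u-[40,45]
print(onz("scene",uv,.173))
E
python3 -m crank '[{"x":0,"y":0,"z":-0.08,"rx":0,"ry":0,"rz":0},{"x":0,"y":0,"z":-0.16,"rx":0,"ry":0,"rz":0},{"x":0,"y":0,"z":-0.22,"rx":0,"ry":0,"rz":0},{"x":0,"y":0,"z":-0.25,"rx":0,"ry":0,"rz":0}]'
```

```text
[[0.57830782 0.01004849 0.173     ]]
time_s: 17.45
tool_pos: [0.5468, 0.0167, 0.065]
tcp_rot: [-0.014, -3.128, 0.005]
ft_force: [0.3, -0.1, -3.2]
opening: 0.486
grasp_force: 29.9
```

```bash
python3 -m crank '[{"x":0.006,"y":0,"z":-0.01,"rx":0,"ry":0,"rz":0},{"x":0.006,"y":0,"z":-0.02,"rx":0,"ry":0,"rz":0},{"x":0.006,"y":0,"z":-0.03,"rx":0,"ry":0,"rz":0},{"x":0.006,"y":0,"z":-0.037,"rx":0,"ry":0,"rz":0},{"x":0.006,"y":0,"z":-0.037,"rx":0,"ry":0,"rz":0},{"x":0.006,"y":0,"z":-0.037,"rx":0,"ry":0,"rz":0}]'
```

```text
time_s: 18.2
tool_pos: [0.5516, 0.0169, 0.0489]
tcp_rot: [-0.013, -3.132, 0.006]
ft_force: [1.1, 0.4, 0.0]
opening: 0.486
grasp_force: 29.9
```

```bash
python3 -m crank '[{"x":0,"y":0,"z":-0.001,"rx":0,"ry":0,"rz":0},{"x":0,"y":0,"z":-0.001,"rx":0,"ry":0,"rz":0},{"x":0,"y":0,"z":-0.001,"rx":0,"ry":0,"rz":0},{"x":0,"y":0,"z":0.03,"rx":0,"ry":0,"rz":0},{"x":0,"y":0,"z":0.1,"rx":0,"ry":0,"rz":0},{"x":0,"y":0,"z":0.2,"rx":0,"ry":0,"rz":0},{"x":0,"y":0,"z":0.28,"rx":0,"ry":0,"rz":0},{"x":0,"y":-0.11,"z":0.28,"rx":0,"ry":0,"rz":0},{"x":0,"y":-0.22,"z":0.28,"rx":0,"ry":0,"rz":0},{"x":0,"y":-0.33,"z":0.28,"rx":0,"ry":0,"rz":0.006},{"x":0,"y":-0.44,"z":0.28,"rx":0,"ry":0,"rz":0.006},{"x":0,"y":-0.55,"z":0.28,"rx":0,"ry":0,"rz":0.006}]' 0.38
python3 -m crank '[{"x":0.0,"y":-0.08,"z":0,"rx":0,"ry":0,"rz":0},{"x":0,"y":-0.08,"z":0,"rx":0,"ry":0,"rz":0},{"x":0,"y":-0.08,"z":0,"rx":0,"ry":0,"rz":0}]' 0.2
python3 -c "
from h import *
look('g.png')"
```

```text
time_s: 19.7
tool_pos: [0.5511, -0.2599, 0.1899]
tcp_rot: [0.046, -3.132, 0.007]
ft_force: [0.7, 0.8, -0.1]
opening: 0.621
grasp_force: 0.0
time_s: 20.08
tool_pos: [0.551, -0.2975, 0.1889]
tcp_rot: [0.046, -3.131, 0.005]
ft_force: [-0.5, 0.0, 0.2]
opening: 0.797
grasp_force: 0.0
[ 0.551  -0.2975  0.1889]
scene [271.  19.] [-0.474   1.4245] 118.9 397.0 [ 68. 648.] 28.8
scene [339. 305.] [ 0.6381 -0.2918] 1.3 68.0 [82. 68.] 1.7
```

```bash
python3 -m crank '[{"x":0.09,"y":0.006,"z":0,"rx":0,"ry":0,"rz":0},{"x":0.177,"y":0.006,"z":0,"rx":0,"ry":0,"rz":0},{"x":0.177,"y":0.006,"z":-0.08,"rx":0,"ry":0,"rz":0},{"x":0.177,"y":0.006,"z":-0.16,"rx":0,"ry":0,"rz":0},{"x":0.177,"y":0.006,"z":-0.22,"rx":0,"ry":0,"rz":0},{"x":0.177,"y":0.006,"z":-0.27,"rx":0,"ry":0,"rz":0},{"x":0.177,"y":0.006,"z":-0.294,"rx":0,"ry":0,"rz":0},{"x":0.177,"y":0.006,"z":-0.294,"rx":0,"ry":0,"rz":0},{"x":0.177,"y":0.006,"z":-0.294,"rx":0,"ry":0,"rz":0}]'
python3 -m crank '[{"x":0,"y":0,"z":0,"rx":0,"ry":0,"rz":0},{"x":0,"y":0,"z":0,"rx":0,"ry":0,"rz":0},{"x":0,"y":0,"z":0,"rx":0,"ry":0,"rz":0},{"x":0,"y":0,"z":0,"rx":0,"ry":0,"rz":0},{"x":0,"y":0,"z":0,"rx":0,"ry":0,"rz":0}]' 0.9 30
```

```text
time_s: 21.3
tool_pos: [0.6406, -0.2952, 0.043]
tcp_rot: [0.047, -3.133, 0.008]
ft_force: [0.4, 0.4, -0.2]
opening: 0.8
grasp_force: 0.0
time_s: 21.92
tool_pos: [0.6396, -0.295, 0.0417]
tcp_rot: [0.046, -3.131, 0.006]
ft_force: [-0.4, 1.0, 2.3]
opening: 0.486
grasp_force: 29.9
```

```bash
python3 -m crank '[{"x":0,"y":0,"z":0.1,"rx":0,"ry":0,"rz":0},{"x":0,"y":0,"z":0.2,"rx":0,"ry":0,"rz":0},{"x":0,"y":0,"z":0.3,"rx":0,"ry":0,"rz":0},{"x":-0.09,"y":0,"z":0.3,"rx":0,"ry":0,"rz":-0.006},{"x":-0.185,"y":0,"z":0.3,"rx":0,"ry":0,"rz":-0.006},{"x":-0.185,"y":0.11,"z":0.3,"rx":0,"ry":0,"rz":-0.006},{"x":-0.185,"y":0.22,"z":0.3,"rx":0,"ry":0,"rz":-0.006},{"x":-0.185,"y":0.33,"z":0.3,"rx":0,"ry":0,"rz":-0.006},{"x":-0.185,"y":0.44,"z":0.3,"rx":0,"ry":0,"rz":-0.006},{"x":-0.185,"y":0.55,"z":0.3,"rx":0,"ry":0,"rz":-0.006},{"x":-0.185,"y":0.66,"z":0.3,"rx":0,"ry":0,"rz":-0.006},{"x":-0.185,"y":0.766,"z":0.3,"rx":0,"ry":0,"rz":-0.006}]'
python3 -m crank '[{"x":0,"y":0,"z":0,"rx":0,"ry":0,"rz":0},{"x":0,"y":0,"z":0,"rx":0,"ry":0,"rz":0},{"x":0,"y":0,"z":0,"rx":0,"ry":0,"rz":0}]'
python3 -c "
from h import *
look('i.png');crops('i.png',[.54,.03,.1])"
```

```text
time_s: 23.42
tool_pos: [0.5462, 0.0896, 0.1904]
tcp_rot: [-0.013, -3.13, 0.006]
ft_force: [0.5, 0.2, -2.2]
opening: 0.49
grasp_force: 29.9
time_s: 23.8
tool_pos: [0.5469, 0.0866, 0.1909]
tcp_rot: [-0.016, -3.13, 0.006]
ft_force: [0.5, 0.3, -2.8]
opening: 0.49
grasp_force: 29.9
[0.5469 0.0866 0.1909]
top [300. 182.] [0.546  0.0102] 170.8 68.0 [35. 75.] 89.7
top [318. 181.] [ 0.5519 -0.0531] 179.5 68.0 [35. 75.] 89.4
top [325. 181.] [ 0.5524 -0.0596] 0.5 68.0 [35. 75.] 89.4
top [346. 182.] [ 0.5511 -0.1279] 1.7 66.0 [76. 42.] 1.0
scene [339. 233.] [ 0.5375 -0.0515] 179.6 68.0 [ 77. 190.] 1.4
```

View pics/cr_i.png

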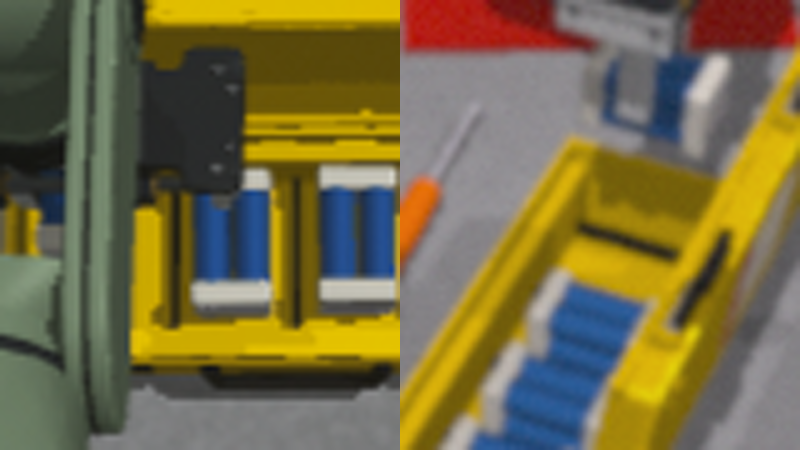

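Three blocks sit in pockets 2–4; the fourth is held with its +x end face centred about crop (705,107).

```bash
python3 - <<'E'
from h import *
u=proj("scene",[.54,.03,.1])[0].round().astype(int)
uv=((np.array([[706-400,107]])+.5)/5-.5)+u-[40,45]
print(onz("scene",uv,.173))
E
python3 -m crank '[{"x":0,"y":0.003,"z":-0.08,"rx":0,"ry":0,"rz":0},{"x":0,"y":0.003,"z":-0.16,"rx":0,"ry":0,"rz":0},{"x":0,"y":0.003,"z":-0.22,"rx":0,"ry":0,"rz":0},{"x":0,"y":0.003,"z":-0.25,"rx":0,"ry":0,"rz":0}]'
```

```text
[[0.58365751 0.0794715  0.173     ]]
time_s: 24.4
tool_pos: [0.5459, 0.0885, 0.0644]
tcp_rot: [-0.015, -3.128, 0.006]
ft_force: [-1.0, 0.2, -1.7]
opening: 0.488
grasp_force: 29.9
```

```bash
python3 -m crank '[{"x":-0.004,"y":0,"z":-0.01,"rx":0,"ry":0,"rz":0},{"x":-0.004,"y":0,"z":-0.02,"rx":0,"ry":0,"rz":0},{"x":-0.004,"y":0,"z":-0.03,"rx":0,"ry":0,"rz":0},{"x":-0.004,"y":0,"z":-0.036,"rx":0,"ry":0,"rz":0},{"x":-0.004,"y":0,"z":-0.036,"rx":0,"ry":0,"rz":0},{"x":-0.004,"y":0,"z":-0.036,"rx":0,"ry":0,"rz":0}]'
```

```text
time_s: 25.15
tool_pos: [0.5453, 0.0895, 0.0486]
tcp_rot: [-0.013, -3.131, 0.006]
ft_force: [0.0, -0.3, -2.3]
opening: 0.491
grasp_force: 29.9
```

```bash
python3 -m crank '[{"x":0,"y":0,"z":-0.001,"rx":0,"ry":0,"rz":0},{"x":0,"y":0,"z":-0.001,"rx":0,"ry":0,"rz":0},{"x":0,"y":0,"z":-0.001,"rx":0,"ry":0,"rz":0},{"x":0,"y":0,"z":0.03,"rx":0,"ry":0,"rz":0},{"x":0,"y":0,"z":0.1,"rx":0,"ry":0,"rz":0},{"x":0,"y":0,"z":0.2,"rx":0,"ry":0,"rz":0},{"x":0,"y":0,"z":0.3,"rx":0,"ry":0,"rz":0},{"x":-0.1,"y":0,"z":0.3,"rx":0,"ry":0,"rz":0},{"x":-0.2,"y":0,"z":0.3,"rx":0,"ry":0,"rz":0},{"x":-0.28,"y":0,"z":0.3,"rx":0,"ry":0,"rz":-0.02},{"x":-0.28,"y":0,"z":0.3,"rx":0,"ry":0,"rz":-0.045},{"x":-0.28,"y":0,"z":0.3,"rx":0,"ry":0,"rz":-0.07}]' 0.38
cat >> h.py <<'E'
def board(f):
    for n in("top","scene"):
        im=snap(n,f"{n}_{f}");hsv=cv2.cvtColor(im,cv2.COLOR_BGR2HSV);h,s,v=cv2.split(hsv)
        red=(((h<5)|(h>174))&(s>150)).astype(np.uint8);k,l,st,ce=cv2.connectedComponentsWithStats(red)
        for i in range(1,k):
            if st[i,4]<600: continue
            H=cv2.convexHull(np.argwhere(l==i)[:,::-1].astype(np.int32))
            W=onz(n,H.reshape(-1,2),0.006)[:,:2].astype(np.float32);r=cv2.minAreaRect(W*1000)
            if not 270<max(r[1])<330: continue
            print(n,"board",np.round(r[0],1),np.round(r[1],1),round(r[2],2))
            m=np.zeros_like(red);cv2.fillConvexPoly(m,H,1);m=cv2.erode(m,np.ones((5,5)))*((im.max(2)<70)).astype(np.uint8)
            kk,L,S,C=cv2.connectedComponentsWithStats(m)
            if kk>1:
                j=1+S[1:,4].argmax();W=onz(n,cv2.convexHull(np.argwhere(L==j)[:,::-1].astype(np.int32)).reshape(-1,2),.017)[:,:2].astype(np.float32);r=cv2.minAreaRect(W*1000);print("  bar",np.round(r[0],1),np.round(r[1],1),round(r[2],2))
E
python3 -c "
from h import *
print(arm.get_obs()['tool_pos']);board('j.png');crops('j.png',[.54,0,.05])"
```

```text
time_s: 26.65
tool_pos: [0.4048, 0.0895, 0.1997]
tcp_rot: [-0.704, -3.053, 0.001]
ft_force: [-0.2, 0.3, 0.6]
opening: 0.618
grasp_force: 0.0
[0.40483537 0.08953603 0.19972914]
top board [406.5 378.6] [298.2 112.6] 26.08
  bar [405.1 377.2] [73.1 19.8] 26.06
scene board [414.7 371. ] [284.2 109.1] 24.91
  bar [409.2 368.1] [61.6 25.7] 24.87
```

View pics/cr_j.png

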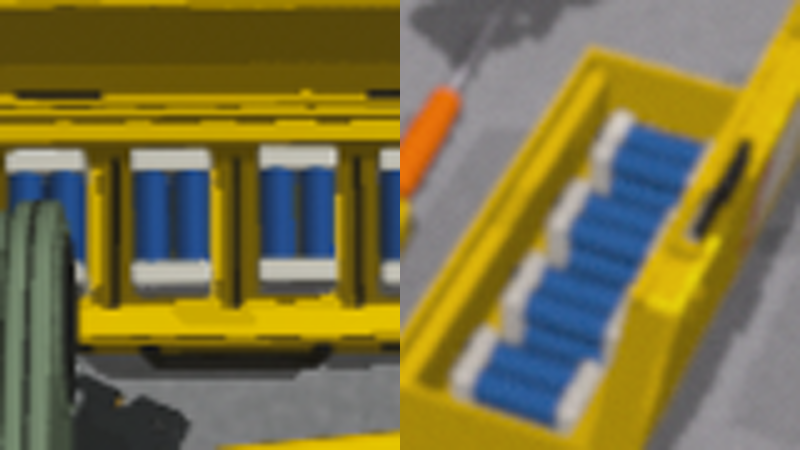

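```bash
python3 -m crank '[{"x":0.006,"y":0.1,"z":0,"rx":0,"ry":0,"rz":-0.02},{"x":0.006,"y":0.2,"z":0,"rx":0,"ry":0,"rz":-0.045},{"x":0.006,"y":0.3,"z":0,"rx":0,"ry":0,"rz":-0.07},{"x":0.006,"y":0.4,"z":0,"rx":0,"ry":0,"rz":-0.09},{"x":0.006,"y":0.5,"z":0,"rx":0,"ry":0,"rz":-0.106},{"x":0.006,"y":0.573,"z":-0.1,"rx":0,"ry":0,"rz":-0.106},{"x":0.006,"y":0.573,"z":-0.22,"rx":0,"ry":0,"rz":-0.106},{"x":0.006,"y":0.573,"z":-0.24,"rx":0,"ry":0,"rz":-0.106},{"x":0.006,"y":0.573,"z":-0.24,"rx":0,"ry":0,"rz":-0.106},{"x":0.006,"y":0.573,"z":-0.24,"rx":0,"ry":0,"rz":-0.106}]' 0
python3 -c "
from h import *
print(arm.get_obs()['tool_pos']);board('k.png');crops('k.png',[.4,.37,.03])
u=proj('scene',[.4,.37,.03])[0].round()
for p in ([.408,.376,.0535],[.408+.042*.9,.376+.042*.43,.0535],[.408-.042*.9,.376-.042*.43,.0535]): print((proj('scene',p)[0]-u+[40,45])*5+[400,0])"
```

```text
time_s: 28.0
tool_pos: [0.4103, 0.3769, 0.0814]
tcp_rot: [-1.657, -2.659, -0.012]
ft_force: [-0.1, 0.3, 0.2]
opening: 1.0
grasp_force: 0.0
[0.41030308 0.37691129 0.08138588]
top board [406.4 378.7] [298.4 112.1] 25.87
  bar [392.1 384. ] [92.  43.5] 20.83
scene board [409.7 368.7] [295.2 109.1] 24.92
  bar [408.  371.1] [61.3 19.4] 24.85
[614.71119937 199.04964647]
[670.62013386 198.70783858]
[558.69687146 199.40088092]
```

View pics/cr_k.png

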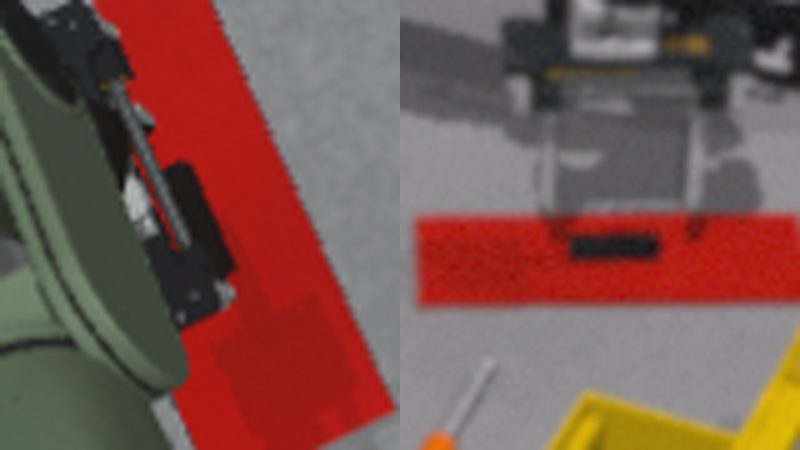

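```bash
python3 -m crank '[{"x":-0.004,"y":0,"z":-0.04,"rx":0,"ry":0,"rz":0},{"x":-0.004,"y":0,"z":-0.07,"rx":0,"ry":0,"rz":0},{"x":-0.004,"y":0,"z":-0.092,"rx":0,"ry":0,"rz":0},{"x":-0.004,"y":0,"z":-0.092,"rx":0,"ry":0,"rz":0},{"x":-0.004,"y":0,"z":-0.092,"rx":0,"ry":0,"rz":0}]'
python3 -m crank '[{"x":0,"y":0,"z":0,"rx":0,"ry":0,"rz":0},{"x":0,"y":0,"z":0,"rx":0,"ry":0,"rz":0},{"x":0,"y":0,"z":0,"rx":0,"ry":0,"rz":0},{"x":0,"y":0,"z":0,"rx":0,"ry":0,"rz":0},{"x":0,"y":0,"z":0,"rx":0,"ry":0,"rz":0}]' 0.9 50
```

```text
time_s: 28.72
tool_pos: [0.4062, 0.376, 0.0324]
tcp_rot: [-1.655, -2.657, -0.004]
ft_force: [0.2, -0.1, 0.0]
opening: 0.999
grasp_force: 0.0
time_s: 29.35
tool_pos: [0.4065, 0.3762, 0.0325]
tcp_rot: [-1.655, -2.658, -0.006]
ft_force: [1.8, 0.4, -0.2]
opening: 0.737
grasp_force: 50.0
```

```bash
python3 -m crank '[{"x":0,"y":0,"z":0.08,"rx":0,"ry":0,"rz":0},{"x":0,"y":0,"z":0.16,"rx":0,"ry":0,"rz":0},{"x":0,"y":0,"z":0.26,"rx":0,"ry":0,"rz":0.02},{"x":0,"y":0,"z":0.26,"rx":0,"ry":0,"rz":0.045},{"x":0,"y":0,"z":0.26,"rx":0,"ry":0,"rz":0.07},{"x":0,"y":0,"z":0.26,"rx":0,"ry":0,"rz":0.095},{"x":0,"y":0,"z":0.26,"rx":0,"ry":0,"rz":0.12},{"x":0,"y":0,"z":0.26,"rx":0,"ry":0,"rz":0.145},{"x":0,"y":0,"z":0.26,"rx":0,"ry":0,"rz":0.17},{"x":0,"y":0,"z":0.26,"rx":0,"ry":0,"rz":0.1756},{"x":0,"y":0,"z":0.26,"rx":0,"ry":0,"rz":0.1756},{"x":0,"y":0,"z":0.26,"rx":0,"ry":0,"rz":0.1756}]'
python3 -m crank '[{"x":0.03,"y":-0.08,"z":0,"rx":0,"ry":0,"rz":0},{"x":0.06,"y":-0.16,"z":0,"rx":0,"ry":0,"rz":0},{"x":0.09,"y":-0.24,"z":0,"rx":0,"ry":0,"rz":0},{"x":0.12,"y":-0.32,"z":0,"rx":0,"ry":0,"rz":0},{"x":0.15,"y":-0.4,"z":0,"rx":0,"ry":0,"rz":0},{"x":0.18,"y":-0.48,"z":0,"rx":0,"ry":0,"rz":0},{"x":0.2,"y":-0.56,"z":0,"rx":0,"ry":0,"rz":0},{"x":0.22,"y":-0.64,"z":0,"rx":0,"ry":0,"rz":0},{"x":0.237,"y":-0.72,"z":0,"rx":0,"ry":0,"rz":0},{"x":0.237,"y":-0.792,"z":0,"rx":0,"ry":0,"rz":0},{"x":0.237,"y":-0.792,"z":0,"rx":0,"ry":0,"rz":0},{"x":0.237,"y":-0.792,"z":0,"rx":0,"ry":0,"rz":0}]'
python3 -c "
from h import *
print(arm.get_obs()['tool_pos'])
for n in('top','scene'): snap(n,n+'_l.png')
ims=[cv2.imread('pics/top_l.png')[110:250,230:390],cv2.imread('pics/scene_l.png')[130:270,280:440]]
cv2.imwrite('pics/cr_l.png',cv2.vconcat([cv2.resize(i,None,fx=4.2,fy=4.2,interpolation=cv2.INTER_CUBIC) for i in ims][:1])[:600]);cv2.imwrite('pics/cr_l2.png',cv2.resize(ims[1],None,fx=4.2,fy=4.2,interpolation=cv2.INTER_CUBIC)[:600])"
```

```text
time_s: 30.85
tool_pos: [0.4058, 0.3758, 0.1621]
tcp_rot: [-0.019, -3.13, 0.006]
ft_force: [-0.1, 0.4, -2.7]
opening: 0.742
grasp_force: 50.0
time_s: 32.35
tool_pos: [0.5244, -0.0197, 0.1623]
tcp_rot: [-0.019, -3.131, 0.004]
ft_force: [0.4, 0.5, -2.5]
opening: 0.741
grasp_force: 50.0
[ 0.52439605 -0.01965638  0.16230553]
```

View pics/cr_l.png

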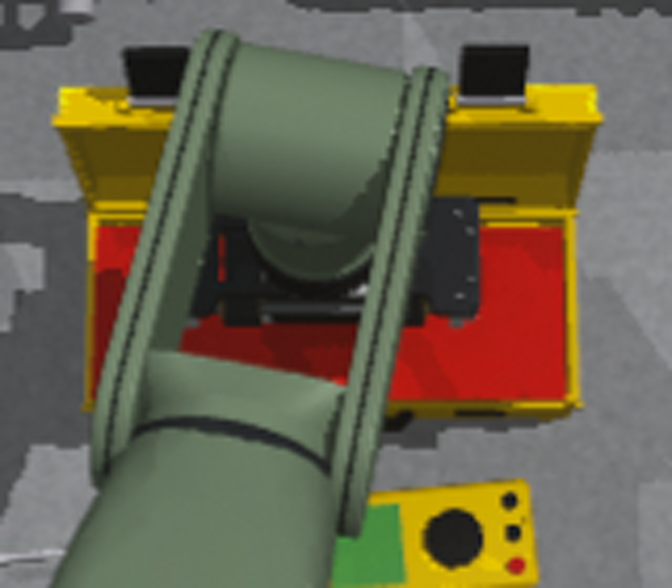

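View pics/cr_l2.png

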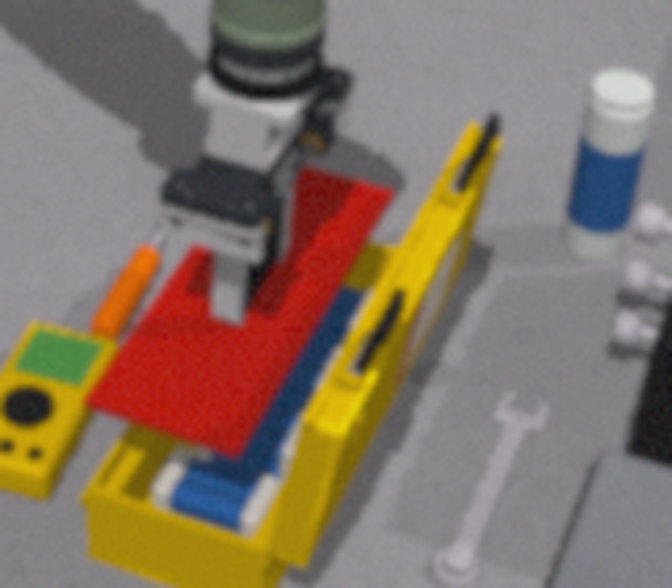

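```bash
cat > m.py <<'E'
from h import *
f=lambda p,o:(np.array(p)+.5)/4.2-.5+o
B=onz("top",f([(98,228),(563,228),(568,400)],[230,110]),.136);print("top board",B[:,:2].round(4))
C=onz("top",f([(84,408),(580,406),(90,213),(577,213)],[230,110]),.07);print("top case",C[:,:2].round(4),C.mean(0))
B=onz("scene",f([(91,402),(240,458),(395,188)],[280,130]),.136);print("sc board",B[:,:2].round(4))
C=onz("scene",f([(87,497),(278,552)],[280,130]),.07);print("sc case",C[:,:2].round(4))
E
python3 m.py
```

```text
top board [[ 0.5774  0.1281]
 [ 0.5741 -0.1701]
 [ 0.4624 -0.17  ]]
top case [[ 0.4713  0.1454]
 [ 0.4689 -0.1853]
 [ 0.6053  0.1433]
 [ 0.6016 -0.1873]] [ 0.53679171 -0.02097183  0.07      ]
sc board [[ 0.4713 -0.1719]
 [ 0.5801 -0.1782]
 [ 0.5798  0.1268]]
sc case [[ 0.4783 -0.1951]
 [ 0.6132 -0.1872]]
```

```bash
python3 -m crank '[{"x":0.018,"y":0,"z":-0.03,"rx":0,"ry":0,"rz":0},{"x":0.036,"y":0,"z":-0.06,"rx":0,"ry":0,"rz":0},{"x":0.036,"y":0,"z":-0.09,"rx":0,"ry":0,"rz":0},{"x":0.036,"y":0,"z":-0.105,"rx":0,"ry":0,"rz":0},{"x":0.036,"y":0,"z":-0.112,"rx":0,"ry":0,"rz":0},{"x":0.036,"y":0,"z":-0.118,"rx":0,"ry":0,"rz":0},{"x":0.036,"y":0,"z":-0.124,"rx":0,"ry":0,"rz":0},{"x":0.036,"y":0,"z":-0.128,"rx":0,"ry":0,"rz":0},{"x":0.036,"y":0,"z":-0.128,"rx":0,"ry":0,"rz":0}]'
```

```text
time_s: 33.58
tool_pos: [0.5425, -0.0201, 0.0984]
tcp_rot: [-0.017, -3.131, 0.006]
ft_force: [0.2, -0.5, -2.8]
opening: 0.737
grasp_force: 50.0
```

```bash
python3 -m crank '[{"x":0,"y":0,"z":-0.005,"rx":0,"ry":0,"rz":0},{"x":0,"y":0,"z":-0.01,"rx":0,"ry":0,"rz":0},{"x":0,"y":0,"z":-0.014,"rx":0,"ry":0,"rz":0},{"x":0,"y":0,"z":-0.016,"rx":0,"ry":0,"rz":0},{"x":0,"y":0,"z":-0.016,"rx":0,"ry":0,"rz":0}]'
```

```text
time_s: 34.2
tool_pos: [0.5425, -0.02, 0.0906]
tcp_rot: [-0.017, -3.131, 0.005]
ft_force: [-1.7, -0.6, -0.5]
opening: 0.744
grasp_force: 50.0
```

```bash
python3 -m crank '[{"x":0,"y":0,"z":0,"rx":0,"ry":0,"rz":0},{"x":0,"y":0,"z":0,"rx":0,"ry":0,"rz":0},{"x":0,"y":0,"z":0,"rx":0,"ry":0,"rz":0},{"x":0,"y":0,"z":0.03,"rx":0,"ry":0,"rz":0},{"x":0,"y":0,"z":0.1,"rx":0,"ry":0,"rz":0},{"x":0,"y":0,"z":0.2,"rx":0,"ry":0,"rz":0},{"x":0,"y":0,"z":0.3,"rx":0,"ry":0,"rz":0},{"x":-0.1,"y":0,"z":0.4,"rx":0,"ry":0,"rz":0},{"x":-0.2,"y":0,"z":0.42,"rx":0,"ry":0,"rz":0},{"x":-0.2,"y":0,"z":0.42,"rx":0,"ry":0,"rz":0}]' 0
python3 -c "
from h import *
print(arm.get_obs()['tool_pos'])
for n in('top','scene'): snap(n,n+'_m.png')
cv2.imwrite('pics/cr_m2.png',cv2.hconcat([cv2.resize(cv2.imread('pics/scene_m.png')[140:280,290:420],None,fx=3,fy=3,interpolation=cv2.INTER_CUBIC),cv2.resize(cv2.imread('pics/top_m.png')[110:250,245:375],None,fx=3,fy=3,interpolation=cv2.INTER_CUBIC)]))"
```

```text
time_s: 35.45
tool_pos: [0.4411, -0.0199, 0.3035]
tcp_rot: [-0.018, -3.137, 0.008]
ft_force: [0.5, -0.0, 0.1]
opening: 0.998
grasp_force: 0.0
[ 0.44110736 -0.01985782  0.30351603]
```

View pics/cr_m2.png

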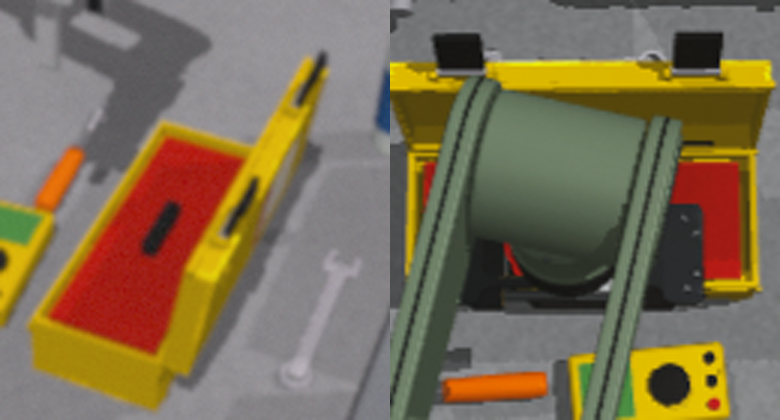

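```bash
python3 -m crank '[{"x":0.1,"y":0,"z":0,"rx":0,"ry":0,"rz":0},{"x":0.2,"y":0,"z":0,"rx":0,"ry":0,"rz":0},{"x":0.3,"y":0,"z":0,"rx":0,"ry":0,"rz":0},{"x":0.4,"y":0,"z":0,"rx":0,"ry":0,"rz":0},{"x":0.518,"y":0,"z":0,"rx":0,"ry":0,"rz":0},{"x":0.518,"y":0,"z":0,"rx":0,"ry":0,"rz":0},{"x":0.518,"y":0,"z":0,"rx":0,"ry":0,"rz":0},{"x":0.518,"y":0,"z":-0.1,"rx":0,"ry":0,"rz":0},{"x":0.518,"y":0,"z":-0.18,"rx":0,"ry":0,"rz":0},{"x":0.518,"y":0,"z":-0.212,"rx":0,"ry":0,"rz":0},{"x":0.518,"y":0,"z":-0.212,"rx":0,"ry":0,"rz":0},{"x":0.518,"y":0,"z":-0.212,"rx":0,"ry":0,"rz":0}]' 1 20
```

```text
time_s: 37.05
tool_pos: [0.7028, -0.0203, 0.1975]
tcp_rot: [-0.017, -3.136, 0.007]
ft_force: [-0.6, -0.3, 0.5]
opening: 0.003
grasp_force: 0.0
```

```bash
python3 -m crank '[{"x":-0.04,"y":0,"z":0,"rx":0,"ry":0,"rz":0},{"x":-0.07,"y":0,"z":0,"rx":0,"ry":0,"rz":0},{"x":-0.083,"y":0,"z":0,"rx":0,"ry":0,"rz":0},{"x":-0.1,"y":0,"z":0.006,"rx":0,"ry":0,"rz":0},{"x":-0.118,"y":0,"z":0.012,"rx":0,"ry":0,"rz":0},{"x":-0.137,"y":0,"z":0.018,"rx":0,"ry":0,"rz":0},{"x":-0.154,"y":0,"z":0.02,"rx":0,"ry":0,"rz":0},{"x":-0.171,"y":0,"z":0.02,"rx":0,"ry":0,"rz":0},{"x":-0.188,"y":0,"z":0.02,"rx":0,"ry":0,"rz":0},{"x":-0.205,"y":0,"z":0.019,"rx":0,"ry":0,"rz":0}]'
python3 -c "
from h import *
im=snap('scene','scene_n.png');im=snap('top','top_n.png');print(arm.get_obs()['ft_force'])"
```

```text
time_s: 38.3
tool_pos: [0.5992, -0.0199, 0.2044]
tcp_rot: [-0.017, -3.133, 0.005]
ft_force: [4.4, 1.0, -1.2]
opening: 0.004
grasp_force: 1.9
[ 1.07953104  0.97957823 -0.3877098 ]
```

```bash
python3 -m crank '[{"x":-0.017,"y":0,"z":-0.003,"rx":0,"ry":0,"rz":0},{"x":-0.034,"y":0,"z":-0.007,"rx":0,"ry":0,"rz":0},{"x":-0.05,"y":0,"z":-0.012,"rx":0,"ry":0,"rz":0},{"x":-0.065,"y":0,"z":-0.018,"rx":0,"ry":0,"rz":0},{"x":-0.08,"y":0,"z":-0.026,"rx":0,"ry":0,"rz":0},{"x":-0.094,"y":0,"z":-0.035,"rx":0,"ry":0,"rz":0},{"x":-0.108,"y":0,"z":-0.045,"rx":0,"ry":0,"rz":0},{"x":-0.122,"y":0,"z":-0.055,"rx":0,"ry":0,"rz":0},{"x":-0.134,"y":0,"z":-0.067,"rx":0,"ry":0,"rz":0},{"x":-0.146,"y":0,"z":-0.079,"rx":0,"ry":0,"rz":0},{"x":-0.157,"y":0,"z":-0.093,"rx":0,"ry":0,"rz":0},{"x":-0.166,"y":0,"z":-0.107,"rx":0,"ry":0,"rz":0}]'
```

```text
time_s: 39.9
tool_pos: [0.5154, -0.0201, 0.1497]
tcp_rot: [-0.017, -3.13, 0.006]
ft_force: [1.1, 0.2, 0.5]
opening: 0.001
grasp_force: 0.6
```

```bash
python3 -m crank '[{"x":-0.006,"y":0,"z":-0.012,"rx":0,"ry":0,"rz":0},{"x":-0.011,"y":0,"z":-0.022,"rx":0,"ry":0,"rz":0},{"x":-0.015,"y":0,"z":-0.032,"rx":0,"ry":0,"rz":0},{"x":-0.018,"y":0,"z":-0.04,"rx":0,"ry":0,"rz":0},{"x":-0.02,"y":0,"z":-0.046,"rx":0,"ry":0,"rz":0},{"x":-0.022,"y":0,"z":-0.051,"rx":0,"ry":0,"rz":0},{"x":-0.024,"y":0,"z":-0.054,"rx":0,"ry":0,"rz":0},{"x":-0.024,"y":0,"z":-0.054,"rx":0,"ry":0,"rz":0}]'
```

```text
time_s: 40.9
tool_pos: [0.504, -0.02, 0.1234]
tcp_rot: [-0.017, -3.131, 0.006]
ft_force: [-0.1, -0.1, -0.0]
opening: 0.007
grasp_force: 0.2
```

```bash
python3 -m crank '[{"x":0,"y":0,"z":-0.001,"rx":0,"ry":0,"rz":0},{"x":0,"y":0,"z":-0.002,"rx":0,"ry":0,"rz":0},{"x":0,"y":0,"z":-0.003,"rx":0,"ry":0,"rz":0},{"x":0,"y":0,"z":-0.004,"rx":0,"ry":0,"rz":0},{"x":0,"y":0,"z":-0.005,"rx":0,"ry":0,"rz":0}]'; python3 -m crank '[{"x":0,"y":0,"z":0,"rx":0,"ry":0,"rz":0},{"x":0,"y":0,"z":0,"rx":0,"ry":0,"rz":0}]'
```

```text
time_s: 41.52
tool_pos: [0.5041, -0.02, 0.1232]
tcp_rot: [-0.017, -3.131, 0.006]
ft_force: [-6.2, 2.4, 16.4]
opening: 0.006
grasp_force: 8.3
time_s: 41.78
tool_pos: [0.5041, -0.02, 0.1232]
tcp_rot: [-0.017, -3.131, 0.006]
ft_force: [-5.5, 1.6, 13.2]
opening: 0.006
grasp_force: 7.2
```

```bash
python3 -m crank '[{"x":0,"y":0,"z":0.05,"rx":0,"ry":0,"rz":0},{"x":0,"y":0,"z":0.15,"rx":0,"ry":0,"rz":0},{"x":-0.1,"y":0,"z":0.25,"rx":0,"ry":0,"rz":0},{"x":-0.2,"y":0,"z":0.25,"rx":0,"ry":0,"rz":0},{"x":-0.2,"y":0,"z":0.25,"rx":0,"ry":0,"rz":0}]'
cat > lat.py <<'E'
from h import *
import sys
for n in("top","scene"):
    im=snap(n,f"{n}_{sys.argv[1]}.png");m=(im.max(2)<60).astype(np.uint8)
    for y in(.08,-.12):
        P=np.array([(x,y+d,z) for x in(.40,.50) for d in(-.04,.04) for z in(.03,.12)]);uv=proj(n,P)
        a=uv.min(0).astype(int);b=uv.max(0).astype(int)+1;s=m[a[1]:b[1],a[0]:b[0]]
        k,l,st,ce=cv2.connectedComponentsWithStats(s)
        for i in range(1,k):
            if st[i,4]>25:
                x0,y0,w,h,A=st[i];r=np.array([[x0,y0],[x0+w-1,y0+h-1]])+a
                print(n,y,"px",r.tolist(),"A",A,"z.09:",onz(n,r,.088)[:,:2].round(3).tolist(),"ctr",onz(n,[ce[i]+a],.088)[0,:2].round(3))
h=cv2.cvtColor(cv2.imread(f"pics/top_{sys.argv[1]}.png"),cv2.COLOR_BGR2HSV)
m=((h[...,0]>18)&(h[...,0]<32)&(h[...,1]>150)&(h[...,2]>130)).astype(np.uint8)
uv=proj("top",[.53,-.15,.098])[0].astype(int);ff=m[:,uv[0]];r=np.where(ff[120:225])[0]+120
print("lid column rows",r.min(),r.max(),onz("top",[[uv[0],r.min()-.5],[uv[0],r.max()+.5]],.098).round(4).tolist())
E
python3 lat.py p
```

```text
time_s: 42.4
tool_pos: [0.4012, -0.0195, 0.2458]
tcp_rot: [-0.018, -3.131, 0.006]
ft_force: [0.1, 0.4, -0.8]
opening: 0.004
grasp_force: 0.0
top 0.08 px [[271, 198], [288, 233]] A 239 z.09: [[0.492, 0.084], [0.395, 0.037]] ctr [0.424 0.063]
top -0.12 px [[331, 202], [353, 232]] A 477 z.09: [[0.479, -0.082], [0.395, -0.141]] ctr [ 0.435 -0.112]
scene 0.08 px [[320, 178], [335, 188]] A 106 z.09: [[0.41, 0.094], [0.474, 0.068]] ctr [0.442 0.078]
scene -0.12 px [[281, 217], [308, 230]] A 193 z.09: [[0.38, -0.122], [0.476, -0.138]] ctr [ 0.432 -0.131]
lid column rows 157 206 [[0.6055, -0.1508, 0.098], [0.4643, -0.1471, 0.098]]
```

```bash
python3 -m crank '[{"x":0.02,"y":-0.1,"z":0,"rx":0,"ry":0,"rz":0},{"x":0.042,"y":-0.202,"z":0,"rx":0,"ry":0,"rz":0},{"x":0.042,"y":-0.202,"z":-0.1,"rx":0,"ry":0,"rz":0},{"x":0.042,"y":-0.202,"z":-0.18,"rx":0,"ry":0,"rz":0},{"x":0.042,"y":-0.202,"z":-0.19,"rx":0,"ry":0,"rz":0},{"x":0.042,"y":-0.202,"z":-0.19,"rx":0,"ry":0,"rz":0}]'
python3 -m crank '[{"x":0,"y":0,"z":-0.03,"rx":0,"ry":0,"rz":0},{"x":0,"y":0,"z":-0.05,"rx":0,"ry":0,"rz":0},{"x":0,"y":0,"z":-0.064,"rx":0,"ry":0,"rz":0},{"x":0,"y":0,"z":-0.075,"rx":0,"ry":0,"rz":0},{"x":0,"y":0,"z":-0.085,"rx":0,"ry":0,"rz":0},{"x":0,"y":0,"z":-0.093,"rx":0,"ry":0,"rz":0}]'
```

```text
time_s: 43.25
tool_pos: [0.4261, -0.1213, 0.1511]
tcp_rot: [-0.016, -3.131, 0.006]
ft_force: [0.7, 0.5, -0.4]
opening: 0.004
grasp_force: 0.0
time_s: 44.0
tool_pos: [0.4252, -0.121, 0.1042]
tcp_rot: [-0.017, -3.131, 0.005]
ft_force: [-0.2, 0.1, 3.0]
opening: 0.005
grasp_force: 0.9
```

```bash
python3 -m crank '[{"x":0.002,"y":0,"z":-0.01,"rx":0,"ry":0,"rz":0},{"x":0.005,"y":0,"z":-0.021,"rx":0,"ry":0,"rz":0},{"x":0.011,"y":0,"z":-0.03,"rx":0,"ry":0,"rz":0},{"x":0.019,"y":0,"z":-0.039,"rx":0,"ry":0,"rz":0},{"x":0.027,"y":0,"z":-0.046,"rx":0,"ry":0,"rz":0},{"x":0.035,"y":0,"z":-0.052,"rx":0,"ry":0,"rz":0},{"x":0.042,"y":0,"z":-0.056,"rx":0,"ry":0,"rz":0},{"x":0.048,"y":0,"z":-0.058,"rx":0,"ry":0,"rz":0},{"x":0.052,"y":0,"z":-0.058,"rx":0,"ry":0,"rz":0}]'
python3 -m crank '[{"x":0.002,"y":0,"z":0,"rx":0,"ry":0,"rz":0},{"x":0.004,"y":0,"z":0,"rx":0,"ry":0,"rz":0},{"x":0.006,"y":0,"z":0,"rx":0,"ry":0,"rz":0}]'
```

```text
time_s: 45.12
tool_pos: [0.4504, -0.1209, 0.0748]
tcp_rot: [-0.017, -3.129, 0.005]
ft_force: [-1.8, -1.7, -0.7]
opening: 0.007
grasp_force: 1.0
time_s: 45.5
tool_pos: [0.4518, -0.1208, 0.0748]
tcp_rot: [-0.016, -3.125, 0.005]
ft_force: [-8.9, -1.4, 3.7]
opening: 0.004
grasp_force: 4.3
```

```bash
python3 -m crank '[{"x":0.002,"y":0,"z":0,"rx":0,"ry":0,"rz":0},{"x":0.004,"y":0,"z":0,"rx":0,"ry":0,"rz":0},{"x":0.005,"y":0,"z":0,"rx":0,"ry":0,"rz":0}]'
```

```text
time_s: 45.88
tool_pos: [0.4518, -0.1207, 0.0747]
tcp_rot: [-0.015, -3.12, 0.004]
ft_force: [-15.3, -1.7, 8.5]
opening: 0.005
grasp_force: 7.5
```

```bash
python3 -m crank '[{"x":-0.04,"y":0,"z":0,"rx":0,"ry":0,"rz":0},{"x":-0.08,"y":0,"z":0,"rx":0,"ry":0,"rz":0},{"x":-0.08,"y":0,"z":0.08,"rx":0,"ry":0,"rz":0},{"x":-0.08,"y":0,"z":0.16,"rx":0,"ry":0,"rz":0},{"x":-0.08,"y":0.1,"z":0.16,"rx":0,"ry":0,"rz":0},{"x":-0.08,"y":0.2,"z":0.16,"rx":0,"ry":0,"rz":0},{"x":-0.06,"y":0.3,"z":0.16,"rx":0,"ry":0,"rz":0},{"x":-0.06,"y":0.4,"z":0.16,"rx":0,"ry":0,"rz":0},{"x":-0.06,"y":0.4,"z":0.16,"rx":0,"ry":0,"rz":0},{"x":-0.06,"y":0.4,"z":0.155,"rx":0,"ry":0,"rz":0}]'
python3 lat.py q
```

```text
time_s: 47.12
tool_pos: [0.4274, 0.0788, 0.1534]
tcp_rot: [-0.016, -3.133, 0.006]
ft_force: [0.6, 0.7, 0.2]
opening: 0.005
grasp_force: 0.0
top 0.08 px [[282, 192], [288, 225]] A 166 z.09: [[0.509, 0.053], [0.417, 0.037]] ctr [0.455 0.045]
top 0.08 px [[255, 208], [269, 228]] A 237 z.09: [[0.465, 0.128], [0.409, 0.089]] ctr [0.434 0.107]
top -0.12 px [[337, 209], [351, 212]] A 55 z.09: [[0.459, -0.098], [0.451, -0.137]] ctr [ 0.455 -0.117]
scene 0.08 px [[320, 178], [335, 188]] A 110 z.09: [[0.41, 0.094], [0.474, 0.068]] ctr [0.442 0.078]
scene -0.12 px [[281, 223], [290, 230]] A 57 z.09: [[0.392, -0.144], [0.428, -0.159]] ctr [ 0.411 -0.151]
lid column rows 157 206 [[0.6055, -0.1508, 0.098], [0.4643, -0.1471, 0.098]]
```

```bash
python3 -m crank '[{"x":0,"y":0,"z":-0.03,"rx":0,"ry":0,"rz":0},{"x":0,"y":0,"z":-0.052,"rx":0,"ry":0,"rz":0},{"x":0,"y":0,"z":-0.066,"rx":0,"ry":0,"rz":0},{"x":0,"y":0,"z":-0.078,"rx":0,"ry":0,"rz":0},{"x":0,"y":0,"z":-0.088,"rx":0,"ry":0,"rz":0},{"x":0,"y":0,"z":-0.096,"rx":0,"ry":0,"rz":0}]'
```

```text
time_s: 47.98
tool_pos: [0.4265, 0.0789, 0.1046]
tcp_rot: [-0.017, -3.131, 0.006]
ft_force: [-1.6, -1.0, 1.4]
opening: 0.004
grasp_force: 0.9
```

```bash
python3 -m crank '[{"x":0.002,"y":0,"z":-0.01,"rx":0,"ry":0,"rz":0},{"x":0.005,"y":0,"z":-0.021,"rx":0,"ry":0,"rz":0},{"x":0.011,"y":0,"z":-0.03,"rx":0,"ry":0,"rz":0},{"x":0.019,"y":0,"z":-0.039,"rx":0,"ry":0,"rz":0},{"x":0.027,"y":0,"z":-0.046,"rx":0,"ry":0,"rz":0},{"x":0.035,"y":0,"z":-0.052,"rx":0,"ry":0,"rz":0},{"x":0.042,"y":0,"z":-0.056,"rx":0,"ry":0,"rz":0},{"x":0.048,"y":0,"z":-0.058,"rx":0,"ry":0,"rz":0},{"x":0.052,"y":0,"z":-0.058,"rx":0,"ry":0,"rz":0}]'
python3 -m crank '[{"x":0.002,"y":0,"z":0,"rx":0,"ry":0,"rz":0},{"x":0.004,"y":0,"z":0,"rx":0,"ry":0,"rz":0},{"x":0.006,"y":0,"z":0,"rx":0,"ry":0,"rz":0}]'
```

```text
time_s: 49.1
tool_pos: [0.4519, 0.0791, 0.0754]
tcp_rot: [-0.017, -3.129, 0.005]
ft_force: [-2.4, -0.1, -1.0]
opening: 0.002
grasp_force: 1.0
time_s: 49.48
tool_pos: [0.4531, 0.079, 0.0752]
tcp_rot: [-0.017, -3.125, 0.006]
ft_force: [-7.8, 0.4, 2.7]
opening: 0.004
grasp_force: 4.1
```

```bash
python3 -m crank '[{"x":0.002,"y":0,"z":0,"rx":0,"ry":0,"rz":0},{"x":0.004,"y":0,"z":0,"rx":0,"ry":0,"rz":0},{"x":0.005,"y":0,"z":0,"rx":0,"ry":0,"rz":0}]'
python3 -m crank '[{"x":-0.04,"y":0,"z":0,"rx":0,"ry":0,"rz":0},{"x":-0.08,"y":0,"z":0,"rx":0,"ry":0,"rz":0},{"x":-0.08,"y":0,"z":0.08,"rx":0,"ry":0,"rz":0},{"x":-0.08,"y":0.05,"z":0.2,"rx":0,"ry":0,"rz":0},{"x":-0.08,"y":0.15,"z":0.3,"rx":0,"ry":0,"rz":0},{"x":-0.08,"y":0.25,"z":0.4,"rx":0,"ry":0,"rz":0},{"x":-0.1,"y":0.35,"z":0.4,"rx":0,"ry":0,"rz":0},{"x":-0.1,"y":0.45,"z":0.4,"rx":0,"ry":0,"rz":0},{"x":-0.1,"y":0.55,"z":0.4,"rx":0,"ry":0,"rz":0},{"x":-0.1,"y":0.55,"z":0.4,"rx":0,"ry":0,"rz":0},{"x":-0.1,"y":0.55,"z":0.4,"rx":0,"ry":0,"rz":0}]'
python3 lat.py r
```

```text
time_s: 49.85
tool_pos: [0.4532, 0.0791, 0.0751]
tcp_rot: [-0.016, -3.12, 0.006]
ft_force: [-13.3, -0.4, 9.7]
opening: 0.006
grasp_force: 7.0
time_s: 51.22
tool_pos: [0.4085, 0.3537, 0.2761]
tcp_rot: [-0.017, -3.132, 0.006]
ft_force: [-0.5, 0.2, 0.4]
opening: 0.003
grasp_force: 0.0
top 0.08 px [[266, 209], [281, 213]] A 67 z.09: [[0.462, 0.097], [0.45, 0.056]] ctr [0.457 0.078]
top -0.12 px [[337, 209], [351, 212]] A 56 z.09: [[0.459, -0.098], [0.451, -0.137]] ctr [ 0.455 -0.117]
scene -0.12 px [[281, 223], [290, 230]] A 59 z.09: [[0.392, -0.144], [0.428, -0.159]] ctr [ 0.411 -0.151]
lid column rows 157 206 [[0.6055, -0.1508, 0.098], [0.4643, -0.1471, 0.098]]
```

```bash
python3 -c "
from bench import workorder; print(workorder.finish_job())"
```

```text
the job is handed in; nothing more can be done
None
```

The job is handed in: all four blue-and-white blocks are in their own pockets, the red board is flat on the ledges over them, the lid is shut, and both latches are down flat. It took about 51 s, and the grip on the blocks stayed at 30 N. The last pictures show both latches flat; I did not separately re-check that the bystander items had not moved.

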